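# Load the sampling rod into its vial

## Robot

A 6-joint arm with a two-finger parallel gripper is mounted at the origin on the work surface. World frame = base frame: x ahead of the robot, y to its left, z up, the work surface at z = 0. Lengths are in mm, angles in rad, forces in N, time in s.
With the tool pointing down it reaches from about 300 to 775 mm from the base axis. Payload 14.6 kg.
Tool frame: the origin (TCP) lies midway between the tips of the shut fingers; the grasp point (between the pads) lies 19 mm behind it (manip.tcp_to_grasp is the distance from the TCP to the grasp point, in mm); z points along the fingers, x is the direction in which the jaws open and shut, and the axes are right-handed (so a half turn about z gives the same grasp; the last joint's range is limited). The gripper opens to 94 mm and grips with 3 to 60 N. Pads are 16 mm wide; open, the fingers measure 119 mm over their backs; the gripper's body (75 mm by 177 mm) begins 78 mm behind the grasp point.
Start: joints at [1.196, 0.3, 1.521, -0, 1.321, -0.067], TCP at [166.627, 524.142, 205.446] pointing down, gripper open.
Joint ranges: [-3.03, 3.03], [-0.79, 2.21], [0.23, 2.52], [-1.04, 4.18], [0, 3.07], [-2.55, 2.55]. Speed limits (rad/s): [2.22, 2.22, 2.57, 3.14, 3.14, 3.14].

## Interface

Orientations are given as [roll, pitch, yaw] about the fixed x, y, z axes, in that order (R = Rz(yaw) Ry(pitch) Rx(roll)).
In Python, from cell import manip gives the robot as it stands.
- The arm moves only by the tool arm_command, never from a script. Its argument "steps" is a list of rows, each a list of 3 entries, a list of its own where there are three numbers: the opening, from 0 (shut) to 1 (fully open), then the shift along the tool's x, y, z in cm, then the turn about the tool's z in rad. A call has 1 to 5 rows; each row shifts and turns the commanded pose from where the row before left it, along the tool's axes as they then stand; what a row does not reach is not made up. A row lasts 1/12 s, in which the tool goes at most 41.7 mm and 7.16 degrees, less where a joint would pass 70% of its speed; a pose out of reach is approached as far as the arm can. A call with a gripper value outside its range is refused whole. The fingers move at their own pace and stop on an object; "force" is the grip in N (left out, the last holds). Time passes only in rows, so rows that do not move let the fingers close. It gives the time, the measured TCP pose, the force and the opening at its end, in the units of the state.
- manip.read_state(): the state, without advancing time (a new reading comes with each control period).
- manip.camera(name): name is "scene" or "top"; returns (picture, depth): 400x640x3 uint8, red, green, blue; 400x640 float32, mm along the optical axis (not along the pixel's ray), 0 where there is no reading.
- manip.calibration(name): a dict with "fx", "fy", "cx", "cy" (pixels), "distortion" ([k1, k2, p1, p2, k3] as OpenCV has them; the pictures are not rectified), "R" (3x3) and "t" (3): a world point X has camera coordinates R X + t. Camera axes: x right, y down, z forward; pixel columns grow to the right and rows downward; lengths in mm; the calibration is good to about 2 mm. A picture is of the moment at which its call begins. calibration takes no time and is no camera call.
- manip.sign_off(): hands the job in, once; it reports no verdict.
The state is a dict: "clock": time; "joints": joint angles; "qd": joint speeds; "effort": joint torques, N m; "eef_pos": TCP position; "eef_rot": TCP orientation; "wrist_force": force on the tool from outside, world axes, zero at the start; "moment": the same for the moment, N m; "finger_gap": finger opening in mm.
Only numpy, scipy, OpenCV 4.12 (cv2) and the standard library are available. Lean on these libraries where they do the work, as an engineer would, in place of code of your own. Each camera call takes 0.05 s, during which the arm holds its last target.

## Task

Lay the green-handled sampling rod in the sloped rest, its tip down at the stop, and let go of it, so that it can be taken again by the top end of its handle. Then push it, tip down, into the vial with the blue collar until the shoulder of the handle sits fully home on the collar. Let go, and leave the dish, the jar and the tray where they are.

Things in the scene. Friction and masses are not known exactly. Their poses are not given: they have to be found in the camera images.
- rod_center (a point): Middle of the loose rod: 170 mm long, about 40 g, lying flat at the start (axis 7 mm above the table). x runs along its axis from tip to handle. Green square handle, 14 x 14 mm, from x = -5 to +85 mm; white round shaft, 9 mm thick, from x = -85 to -5 mm, the last 10 mm tapering to a 4 mm tip. Centre of mass near x = +9 mm.
- rod_shoulder (a point): Centre of the shoulder, the handle's lower end face, on the rod's axis 80 mm from the tip; axes as rod_center. While the rod lies on the table it rests on a flat of the handle, z up, and the shaft hangs free.
- rest_seat (a point): Where the rod's shoulder centre lies when the rod is home in the fixed sloped rest, a grey channel on a dark base plate; 83 mm above the table. x is horizontal, pointing uphill; z up. The channel rises at 45 degrees, along (0.707, 0, 0.707). The handle's lower flat lies on the channel floor, 7 mm below the rod's axis; the stop for the tip is 80 mm down-slope of here.
- rest: The fixed sloped rest; origin under its middle, x uphill. Base plate 150 x 90 x 8 mm, centred at x = -15 mm. Channel 26 mm wide inside, side walls 4 mm thick, rising 10 mm above its floor; floor and walls end 24 mm up-slope of rest_seat, so some 66 mm of the handle sticks out free. A rod let go in it may stay put or slide down to the stop.
- blue_mouth (a point): Centre of the mouth of the target vial, on top of its blue collar, 105 mm above the table; z up. Fixed clear vial, 28 mm across, on a grey foot 64 mm across, 10 mm high. Collar 34 mm across, 20 mm high, with a 13 mm bore; below it the vial is 23 mm wide inside and holds a black rubber plug, which the rod must push down.
- plug (a joint): How far (m) the stiff sliding plug in the blue vial has been pushed down. At 0 its top is 55 mm below the mouth; it starts between 0 and 0.008. It slides at 4 to 6 N, stays where it is left, can go to 0.030; with the rod home it is at 0.025.
- red_mouth (a point): Mouth of a like fixed vial with a red collar: not the one.
- yellow_mouth (a point): Mouth of a like fixed vial with a yellow collar: not the one.
- dish: Loose open glass dish, 90 mm across, 16 mm high; origin at the centre of its underside. Bystander.
- jar: Loose clear jar with red lid, 60 mm across, 55 mm high; origin at the centre of its underside. Bystander.
- tray: Loose white tray with three compartments, 70 x 105 mm (x, y), 25 mm high; origin at the centre of its underside. Bystander.
Not all that is in view belongs to the job. Leave any purple or white look-alike of the rest alone.

How it is judged:
By the outcome, as a careful person would: the job done as asked, in the order asked, and still so for the second after the job is handed in, with the robot touching nothing.
It also fails if it takes over 72 s, if anything falls off the work surface, if the arm or the gripper's body presses on something with over 40 N, if the wrist force passes 120 N, or if a joint passes its speed limit or range.

## Working session

There is one attempt and no reset: what is moved stays moved. The work goes in short steps, Python scripts to look and compute and a tool call to move; the robot and the scene stay as the last step left them, time stands still between calls to the robot, and variables do not carry over. Pictures are saved under pics/ and viewed, and the job is handed in when it is done.

Besides the shell and the picture viewer there is one more tool, called after "Call:" by a JSON object that holds its "api" and its "payload". arm_command: Moves the arm, as the interface text tells. Its arguments: {"type":"object","properties":{"steps":{"type":"array","items":{"type":"array"}},"force":{"type":"number"}},"required":["steps"]}

```bash
ls; mkdir -p pics; python3 - <<'E'
from cell import manip
import cv2,numpy as np
s=manip.read_state();print(s)
for n in("scene","top"):
    p,d=manip.camera(n);np.savez(f'pics/{n}0.npz',p=p,d=d)
    cv2.imwrite(f'pics/{n}0.png',cv2.cvtColor(p,cv2.COLOR_RGB2BGR))
    print(n,manip.calibration(n))
E
```

```text
pics
{'clock': 0.0, 'joints': array([ 1.19637658e+00,  3.00509638e-01,  1.52156831e+00,  5.85151327e-06,
        1.32069800e+00, -6.65606976e-02]), 'qd': array([-0.00046975,  0.00012489, -0.00164458,  0.00293662,  0.00191182,
        0.00092457]), 'effort': array([-2.02225834e-03, -5.31811953e+01, -3.52723718e+01,  7.06928736e-02,
        2.45281780e-02, -1.18860912e-04]), 'eef_pos': array([166.54671145, 523.90714171, 204.8705933 ]), 'eef_rot': array([-3.14150830e+00,  1.18030038e-03,  1.26293587e+00]), 'wrist_force': array([-0.36200404, -1.27438248, -0.31292889]), 'moment': array([-0.03768908,  0.02861111,  0.01259977]), 'finger_gap': 94.0268688139539}
scene {'fx': 502.7427227469154, 'fy': 502.7427227469154, 'cx': 316.39161053864694, 'cy': 198.153810383123, 'distortion': array([-0.09608396,  0.        ,  0.        ,  0.        ,  0.        ]), 'R': array([[-0.82976018,  0.55808993,  0.0058032 ],
       [ 0.36937501,  0.55691695, -0.74391237],
       [-0.4184019 , -0.6151253 , -0.66825198]]), 't': array([ 410.43405682, -116.49303096, 1752.198501  ])}
top {'fx': 369.916467764614, 'fy': 369.916467764614, 'cx': 320.64758151151, 'cy': 202.31345314459608, 'distortion': array([0.00818124, 0.        , 0.        , 0.        , 0.        ]), 'R': array([[-0.01319386, -0.999453  ,  0.03032521],
       [-0.99849313,  0.01155344, -0.05364694],
       [ 0.05326724, -0.03098732, -0.99809939]]), 't': array([ 20.77574133, 493.97487807, 932.07625572])}
```

View pics/scene0.png

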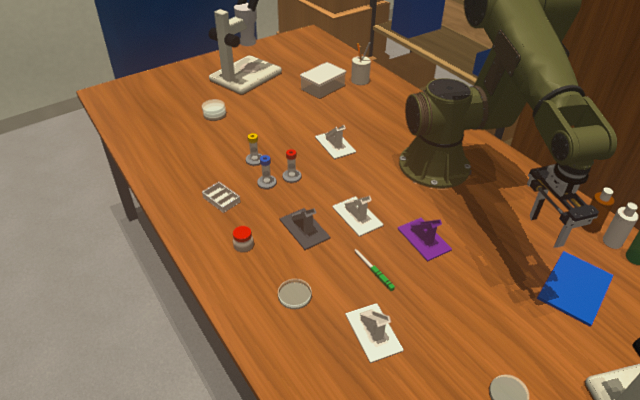

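View pics/top0.png

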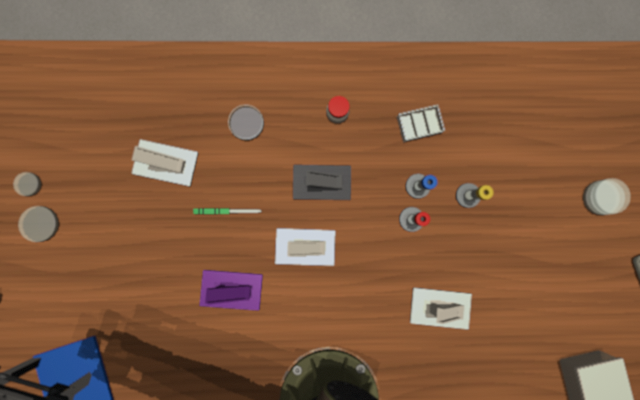

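The two views show the green rod at top-view (193–261, 211) with its tip to the right. The dark-based rest is at (321,182) and the blue collar at (429,182). Next I'll zoom in and measure.

```bash
cat > h.py <<'E'
import numpy as np,cv2
from cell import manip
def ray(n,uv):
    c=manip.calibration(n);K=np.array([[c['fx'],0,c['cx']],[0,c['fy'],c['cy']],[0,0,1]])
    q=cv2.undistortPoints(np.array(uv,float).reshape(-1,1,2),K,c['distortion']).reshape(-1,2)
    R,t=np.array(c['R']),np.array(c['t'])
    d=np.c_[q,np.ones(len(q))]@R; o=-R.T@t
    return o,d
def plane(n,uv,z):
    o,d=ray(n,uv); return o+d*((z-o[2])/d[:,2])[:,None]
def pts(n,uv,dep):
    o,d=ray(n,uv); return o+d*np.asarray(dep,float)[:,None]
def tri(u1,u2):
    o1,d1=ray('scene',[u1]);o2,d2=ray('top',[u2]);d1=d1[0];d2=d2[0]
    s=np.linalg.lstsq(np.c_[d1,-d2],o2-o1,rcond=None)[0]
    a=o1+s[0]*d1;b=o2+s[1]*d2
    return (a+b)/2,np.linalg.norm(a-b)
def proj(n,X):
    c=manip.calibration(n);K=np.array([[c['fx'],0,c['cx']],[0,c['fy'],c['cy']],[0,0,1]])
    return cv2.projectPoints(np.array(X,float).reshape(-1,1,3),cv2.Rodrigues(np.array(c['R']))[0],np.array(c['t']),K,c['distortion'])[0].reshape(-1,2)
E
python3 - <<'E'
import cv2,numpy as np
from h import *
S=np.load('pics/scene0.npz');T=np.load('pics/top0.npz')
c=lambda p,x,y,w,h,k:cv2.resize(cv2.cvtColor(p[y:y+h,x:x+w],cv2.COLOR_RGB2BGR),None,fx=k,fy=k,interpolation=cv2.INTER_NEAREST)
a=c(T['p'],285,155,75,55,5);b=c(S['p'],270,195,75,60,5)
e=c(T['p'],185,195,80,30,5);f=c(S['p'],345,240,60,60,5)
im=np.zeros((600,800,3),np.uint8)
for i,(q,x,y) in enumerate([(a,0,0),(b,400,0),(e,0,300),(f,420,300)]): im[y:y+q.shape[0],x:x+q.shape[1]]=q
cv2.imwrite('pics/crop0.png',im)
# rod
for n,Z in(('top',T),('scene',S)):
    p=Z['p'].astype(int);h=cv2.cvtColor(Z['p'],cv2.COLOR_RGB2HSV)
    g=cv2.inRange(h,(45,90,50),(80,255,255))
    k,l,st,ce=cv2.connectedComponentsWithStats(cv2.morphologyEx(g,3,np.ones((5,5))))
    for i in range(1,k):
        if st[i,4]>40: print(n,'green',st[i],ce[i])
    b=cv2.inRange(h,(108,100,90),(125,255,255))
    k,l,st,ce=cv2.connectedComponentsWithStats(b)
    for i in range(1,k):
        if st[i,4]>15: print(n,'blue',st[i],ce[i])
E
```

```text
top green [193 208  36   6 202] [211.21287129 210.64851485]
top blue [423 175  14  14 140] [429.20714286 181.64285714]
top blue [  34  341   77   59 2556] [ 72.66979656 370.95892019]
top blue [ 43 391   5   6  21] [ 44.80952381 393.19047619]
scene green [627 232  13  33 267] [634.48689139 251.04494382]
scene green [371 266  23  25 146] [382.53424658 277.53424658]
scene blue [260 156  10   6  48] [264.47916667 158.3125    ]
scene blue [ 539  252   74   71 1442] [567.77461859 277.9112344 ]
```

View pics/crop0.png

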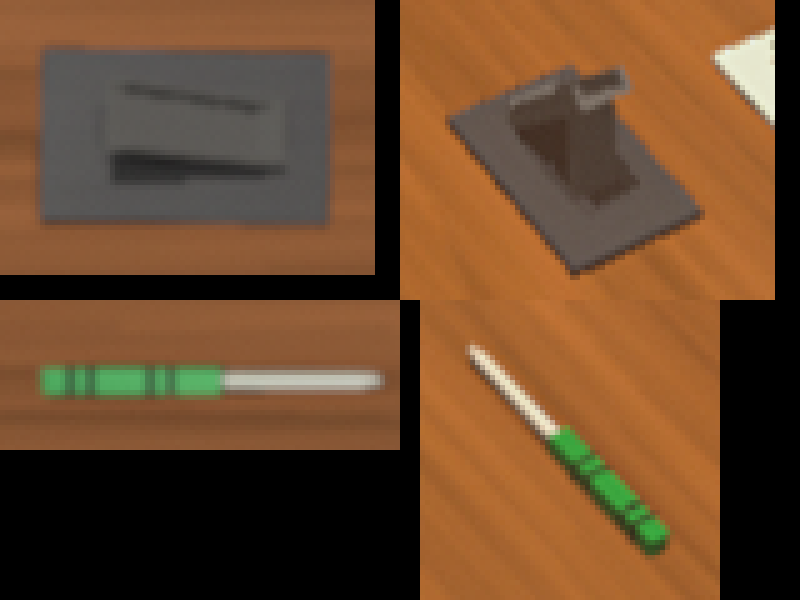

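```bash
python3 - <<'E'
import cv2,numpy as np
from h import *
S=np.load('pics/scene0.npz');T=np.load('pics/top0.npz')
d=T['d']
def cloud(n,Z,x0,x1,y0,y1):
    v,u=np.mgrid[y0:y1,x0:x1]; uv=np.c_[u.ravel(),v.ravel()]; dd=Z['d'][v,u].ravel()
    return uv,pts(n,uv,dd),dd
uv,P,dd=cloud('top',T,285,360,155,210)
H=P[:,2].reshape(55,75)
print('rest heights (rows x cols), top');print('cols',list(range(285,360,5)))
for r in range(5,50,3): print(155+r,np.round(H[r,::5]).astype(int))
# plate corners from z about 8
m=((H>4)&(H<14)|(H>14)).astype(np.uint8)
cs,_=cv2.findContours(m,0,2);c=max(cs,key=cv2.contourArea);rc=cv2.minAreaRect(c);bx=cv2.boxPoints(rc)+[285,155]
print(rc,plane('top',bx,8).round(1))
# rod
h=cv2.cvtColor(T['p'],cv2.COLOR_RGB2HSV)
for n,Z,r in(('top',T,(188,200,268,222)),('scene',S,(350,245,398,295))):
    x0,y0,x1,y1=r;h=cv2.cvtColor(Z['p'],cv2.COLOR_RGB2HSV)[y0:y1,x0:x1]
    g=cv2.inRange(h,(40,60,30),(85,255,255));w=cv2.inRange(h,(0,0,120),(179,80,255))
    yy,xx=np.nonzero(g);A=plane(n,np.c_[xx+x0,yy+y0],10);yy,xx=np.nonzero(w);B=plane(n,np.c_[xx+x0,yy+y0],10)
    print(n,'handle c',A.mean(0).round(1),'shaft c',B.mean(0).round(1),len(A),len(B))
    C=np.r_[A,B][:,:2];l=cv2.fitLine(C.astype(np.float32),cv2.DIST_L2,0,.01,.01).ravel();s=(C-l[2:])@l[:2]
    print(' dir',l[:2].round(3),'ends',(l[2:]+l[:2]*s.min()).round(1),(l[2:]+l[:2]*s.max()).round(1),'len',np.ptp(s))
    for nm,X in(('h',A),('s',B)):
        s=(X[:,:2]-l[2:])@l[:2];print(nm,s.min().round(1),s.max().round(1))
# blue
print('blue top',plane('top',[[429.7,182.1]],105), 'scene',plane('scene',[[264.5,158]],105))
for n in('top','scene'): print(n,'cam',ray(n,[[0,0]])[0])
E
```

```text
rest heights (rows x cols), top
cols [285, 290, 295, 300, 305, 310, 315, 320, 325, 330, 335, 340, 345, 350, 355]
160 [ 0  1 -2 -2  1 -1 -1 -1 -1  2  0 -3 -1  0  0]
163 [-2  0 -1 -1 -1 -1  2  0  2  0 -2  1  1  0 -5]
166 [1 2 8 9 7 9 6 9 4 8 6 9 5 7 3]
169 [ 1  0  9 10  7  6  9  8  7  9  6  7  5  6  1]
172 [  1  -2   6   6   8  98  91  77   3   9 956   6   5   6   0]
175 [-2  0  8  5  9 85 79 63 50 47 40 27  9  6 -2]
178 [-4  1  6 10 10 85 78 65 49 36 24 30  9  7 -3]
181 [-2 -3  6  8 10 87 77 64 49 38 25 29 11 10  4]
184 [ -2  -1   7   6  10 102  91  63  49  35  22  29   5   8  -1]
187 [ 1  4  9  8  8  6  9  7 47 48 38 29  9  5 -1]
190 [-1 -2  7  6  7  9  8 10 10  7  8  7  6 11 -2]
193 [ 1  0  6  8  4  7 10  7  7  5  9  7  8  5  1]
196 [ 1 -1  7  5  6  6 11  6  9  7  7  6  6  7  0]
199 [ 2  2  9  6  9  9  7  8  7  6  6  8  5  8 -3]
202 [-2  1 -1 -1  2 -1 -4  0 -1  1  0  0 -1  0  2]
((36.5, 27.0), (34.0, 57.0), 90.0) [[591.5  84.5   8. ]
 [590.3 -62.8   8. ]
 [502.1 -61.2   8. ]
 [503.8  85.3   8. ]]
top handle c [476.5 292.9  10. ] shaft c [475.7 208.5  10. ] 207 128
 dir [0.01 1.  ] ends [475.3 166.8] [477.  338.1] len 171.2759544577966
h -13.0 77.4
s -93.8 -12.9
scene handle c [476.2 294.1  10. ] shaft c [476.7 212.6  10. ] 166 77
 dir [0.002 1.   ] ends [476.1 172.8] [476.5 341. ] len 168.19532566191313
h -21.3 72.7
s -95.5 -21.3
blue top [[ 533.52797796 -237.45316588  105.        ]] scene [[ 536.10411387 -236.4336804   105.        ]]
top cam [443.85550617  43.93981548 956.17495278]
scene cam [1116.71463466  913.63946054 1081.86768556]
```

```bash
cat >> h.py <<'E'
def plan(target,yaw=None,N=None,g=1,frm=None):
    s=manip.read_state();p=np.array(s['eef_pos']) if frm is None else np.array(frm[:3],float)
    y=s['eef_rot'][2] if frm is None else frm[3]
    yaw=y if yaw is None else yaw
    D=np.array(target,float)-p;dy=(yaw-y+np.pi)%(2*np.pi)-np.pi
    N=N or int(max(np.ceil(np.linalg.norm(D)/38),np.ceil(abs(dy)/.12),1))
    rows=[]
    for i in range(N):
        a=y+dy*i/N; d=D/N
        t=[d[0]*np.cos(a)+d[1]*np.sin(a), d[0]*np.sin(a)-d[1]*np.cos(a), -d[2]]
        rows.append([g,[round(v/10,2) for v in t],round(-dy/N,3)])
    print(N);print(*rows,sep='\n')
E
python3 - <<'E'
from h import *
plan([476,315,60],0)
# rest fit
T=np.load('pics/top0.npz')
v,u=np.mgrid[165:200,300:350];uv=np.c_[u.ravel(),v.ravel()];P=pts('top',uv,T['d'][v,u].ravel())
f=(P[:,2]>20)&(P[:,2]<110);P=P[f];uv=uv[f]
# floor: iterative fit z = a + b*y + c*x
A=np.c_[np.ones(len(P)),P[:,0],P[:,1]];m=np.ones(len(P),bool)
m=(uv[:,1]>=176)&(uv[:,1]<=183)&(uv[:,0]<336)&(uv[:,0]>308)
for _ in range(5):
    c=np.linalg.lstsq(A[m],P[m,2],rcond=None)[0];r=P[:,2]-A@c;m=m&(abs(r)<5)
print('floor',c,m.sum(),np.std(r[m]))
w=(r>9)&(r<22)
k=np.median(P[:,0]);print('median x',k)
for s in(-1,1):
    q=w&(s*(P[:,0]-k)>0);Q=P[q]
    l=np.polyfit(Q[:,1],Q[:,0],1);print('wall',s,q.sum(),Q.mean(0),l, 'y range',Q[:,1].min(),Q[:,1].max())
fl=abs(r)<5
for t in range(20,100,10):
    q=fl&(abs(P[:,2]-t)<5); print(t,P[q].mean(0).round(1),P[q][:,0].min().round(1),P[q][:,0].max().round(1))
E
```

```text
11
[1, [np.float64(-0.96), np.float64(3.26), np.float64(1.32)], np.float64(0.115)]
[1, [np.float64(-0.58), np.float64(3.34), np.float64(1.32)], np.float64(0.115)]
[1, [np.float64(-0.19), np.float64(3.39), np.float64(1.32)], np.float64(0.115)]
[1, [np.float64(0.2), np.float64(3.39), np.float64(1.32)], np.float64(0.115)]
[1, [np.float64(0.58), np.float64(3.34), np.float64(1.32)], np.float64(0.115)]
[1, [np.float64(0.96), np.float64(3.25), np.float64(1.32)], np.float64(0.115)]
[1, [np.float64(1.33), np.float64(3.12), np.float64(1.32)], np.float64(0.115)]
[1, [np.float64(1.68), np.float64(2.95), np.float64(1.32)], np.float64(0.115)]
[1, [np.float64(2.01), np.float64(2.74), np.float64(1.32)], np.float64(0.115)]
[1, [np.float64(2.31), np.float64(2.49), np.float64(1.32)], np.float64(0.115)]
[1, [np.float64(2.58), np.float64(2.21), np.float64(1.32)], np.float64(0.115)]
floor [4.04788199e+01 1.02477285e-02 9.97630011e-01] 212 1.6924702668458342
median x 547.3706646305801
wall -1 75 [533.85057839  -5.8995923   54.65345796] [-7.28019916e-02  5.33421076e+02] y range -37.10335960676718 41.54514665874466
wall 1 73 [560.16022934  -3.25896286  57.95023842] [8.26836555e-02 5.60429692e+02] y range -37.44853680728216 41.20793440615809
20 [546.1 -24.1  22.4] 529.5 557.7
30 [547.2 -16.2  29.6] 529.1 559.5
40 [546.8  -6.4  39.8] 535.5 558.4
50 [547.1   3.3  49.8] 529.8 560.1
60 [548.3  14.2  60.6] 536.1 560.4
70 [546.6  24.3  70.6] 530.4 560.0
80 [549.1  33.6  79.9] 536.4 560.9
90 [547.7  45.4  90.5] 531.0 561.4
```

Call:
{"api": "arm_command", "payload": {"steps": [[1, [-0.96, 3.26, 1.32], 0.115], [1, [-0.58, 3.34, 1.32], 0.115], [1, [-0.19, 3.39, 1.32], 0.115], [1, [0.2, 3.39, 1.32], 0.115], [1, [0.58, 3.34, 1.32], 0.115]], "force": 3}}

```text
clock: 0.52
eef_pos: [308.2, 427.9, 138.7]
eef_rot: [3.142, 0.0, 0.683]
wrist_force: [0.8, 1.3, -0.1]
finger_gap: 93.7
```

Call:
{"api": "arm_command", "payload": {"steps": [[1, [0.96, 3.25, 1.32], 0.115], [1, [1.33, 3.12, 1.32], 0.115], [1, [1.68, 2.95, 1.32], 0.115], [1, [2.01, 2.74, 1.32], 0.115], [1, [2.31, 2.49, 1.32], 0.115]]}}

```text
clock: 0.93
eef_pos: [448.8, 332.7, 72.6]
eef_rot: [3.141, 0.0, 0.107]
wrist_force: [0.0, 1.3, -0.5]
finger_gap: 93.8
```

Call:
{"api": "arm_command", "payload": {"steps": [[0.5, [2.58, 2.21, 1.32], 0.115], [0.5, [0, 0, 0], 0], [0.5, [0, 0, 0], 0]]}}

```text
clock: 1.18
eef_pos: [476.3, 313.7, 59.1]
eef_rot: [3.141, 0.002, -0.004]
wrist_force: [0.2, -0.6, 0.4]
finger_gap: 77.3
```

Call:
{"api": "arm_command", "payload": {"steps": [[0.4, [0, 0, 2.5], 0], [0.4, [0, 0, 2.0], 0], [0.4, [0, 0, 1.1], 0], [0.4, [0, 0, 0], 0], [0.2, [0, 0, 0], 0]]}}

```text
clock: 1.6
eef_pos: [475.5, 315.5, 4.7]
eef_rot: [3.142, 0.0, -0.0]
wrist_force: [0.1, -0.2, 0.3]
finger_gap: 44.3
```

Call:
{"api": "arm_command", "payload": {"steps": [[0, [0, 0, 0], 0], [0, [0, 0, 0], 0], [0, [0, 0, 0], 0], [0, [0, 0, 0], 0], [0, [0, 0, 0], 0]], "force": 4}}

```text
clock: 2.02
eef_pos: [476.1, 315.1, 4.8]
eef_rot: [-3.141, -0.001, -0.002]
wrist_force: [-1.7, -1.0, 3.6]
finger_gap: 14.2
```

Call:
{"api": "arm_command", "payload": {"steps": [[0, [0, 0, -1], 0], [0, [0, 0, -3], 0], [0, [0, 0, -4], 0], [0, [0, 0, -4], 0], [0, [0, 0, -3], 0]]}}

```text
clock: 2.43
eef_pos: [476.1, 315.1, 158.4]
eef_rot: [-3.14, -0.002, -0.002]
wrist_force: [0.8, 0.5, -0.3]
finger_gap: 14.2
```

Call:
{"api": "arm_command", "payload": {"steps": [[0, [0, 0, -2], 0], [0, [0, 0, 0], 0], [0, [0, 0, 0], 0]]}}

```text
clock: 2.68
eef_pos: [476.0, 315.0, 175.3]
eef_rot: [-3.141, -0.002, -0.002]
wrist_force: [-0.3, 0.6, -0.9]
finger_gap: 13.5
```

```bash
cat >> h.py <<'E'
def look(n,name,x,y,w,h,k):
    p,d=manip.camera(n);np.savez('pics/%s.npz'%name,p=p,d=d)
    cv2.imwrite('pics/%s.png'%name,cv2.resize(cv2.cvtColor(p[y:y+h,x:x+w],cv2.COLOR_RGB2BGR),None,fx=k,fy=k,interpolation=cv2.INTER_CUBIC))
    return p,d
E
python3 - <<'E'
from h import *
print(proj('scene',[[476,313,170],[476,313,20]]))
look('scene','s1',270,120,200,150,4)
E
```

```text
[[393.22804705 241.23958395]
 [387.08162539 279.43240788]]
```

View pics/s1.png

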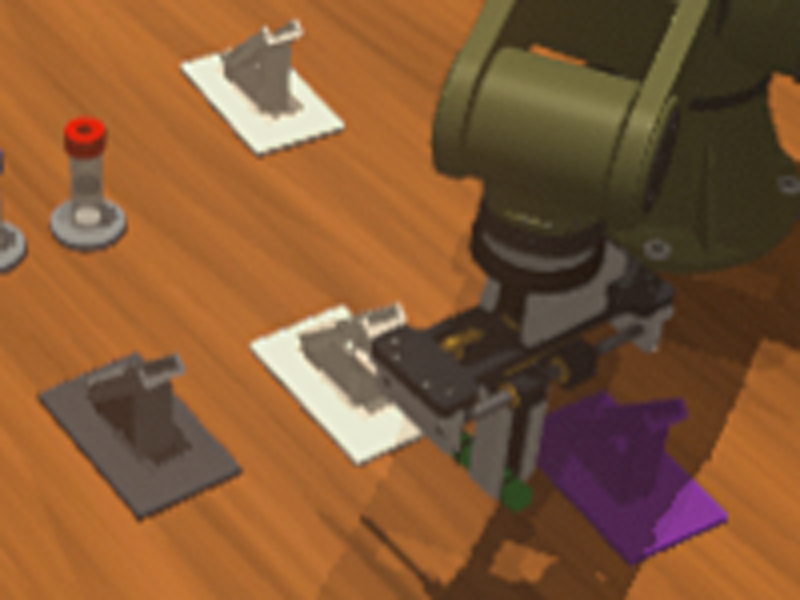

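The scene view shows the rod held and still about level, with the handle end near crop (515,495) and the shaft toward (350,345). I'll reduce the grip and jerk upward to make it droop.

Call:
{"api": "arm_command", "payload": {"steps": [[0, [0, 0, 0], 0], [0, [0, 0, 0], 0], [0, [0, 0, -4], 0], [0, [0, 0, 0], 0], [0, [0, 0, 0], 0]], "force": 3}}

```text
clock: 3.15
eef_pos: [476.3, 315.2, 215.2]
eef_rot: [-3.141, -0.002, -0.002]
wrist_force: [0.3, 0.5, -1.1]
finger_gap: 14.4
```

```bash
python3 - <<'E'
from h import *
look('scene','s2',310,180,140,110,5)
E
```

```text
(no output)
```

View pics/s2.png

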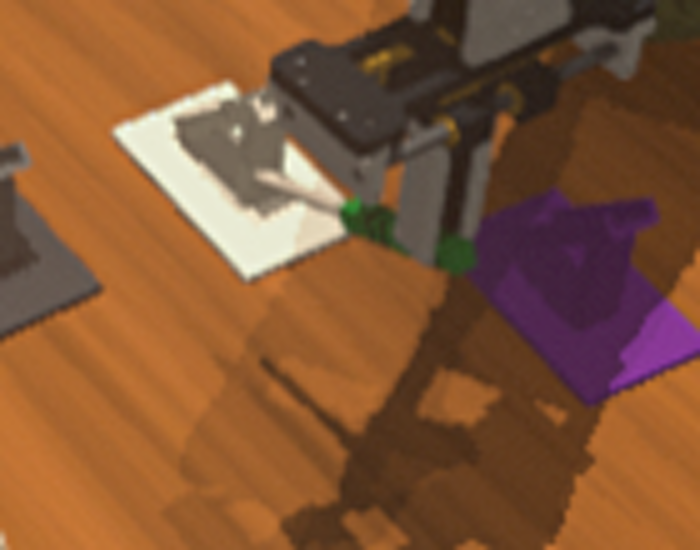

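The rod has drooped a little; its tip is now at about (361.6, 215.6). I'll jerk again.

Call:
{"api": "arm_command", "payload": {"steps": [[0, [0, 0, 1.3], 0], [0, [0, 0, 1.3], 0], [0, [0, 0, 1.4], 0], [0, [0, 0, 0], 0], [0, [0, 0, -4], 0]]}}

```text
clock: 3.62
eef_pos: [473.2, 313.3, 206.4]
eef_rot: [3.134, 0.013, -0.002]
wrist_force: [0.3, 0.6, -0.4]
finger_gap: 14.1
```

Call:
{"api": "arm_command", "payload": {"steps": [[0, [0, 0, 0], 0], [0, [0, 0, 2], 0], [0, [0, 0, 2], 0], [0, [0, 0, -4], 0], [0, [0, 0, 0], 0]]}}

```text
clock: 4.03
eef_pos: [477.0, 315.6, 218.9]
eef_rot: [-3.139, -0.004, -0.002]
wrist_force: [0.6, 0.6, 1.6]
finger_gap: 14.0
```

```bash
cat >> h.py <<'E'
def vp(n,uv,x): # intersect with vertical plane at x
    o,d=ray(n,uv); return o+d*((x-o[0])/d[:,0])[:,None]
E
python3 - <<'E'
from h import *
a=vp('scene',[[361.6,215.6],[404,231.6]],476);print(a)
look('scene','s3',310,180,140,110,5)
E
```

```text
[[476.         185.81047891 156.56752714]
 [476.         342.43908854 229.41605321]]
```

View pics/s3.png

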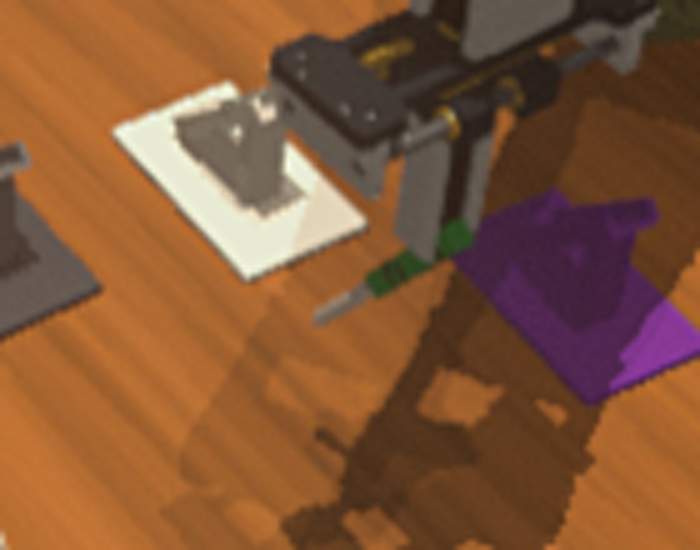

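The rod is now much steeper, with its tip at crop (317,318), pixel (373.4,243.6), and its upper end near crop (460,228), pixel (402,225.6).

```bash
python3 - <<'E'
from h import *
a=vp('scene',[[373.4,243.6],[402,226]],476.5);print(a);d=a[1]-a[0];print(np.linalg.norm(d),np.degrees(np.arctan2(d[2],d[1])))
E
```

```text
[[476.5        243.97955671  99.98630387]
 [476.5        333.646274   241.16845202]]
167.24987039121348 57.579810135997356
```

Call:
{"api": "arm_command", "payload": {"steps": [[0, [0, 0, 0], 0], [0, [1.6, 0.5, -1.8], 0], [0, [2, 2.5, -1.8], 0], [0, [2, 3.2, 0], 0], [0, [1.4, 3.5, 0], 0]], "force": 15}}

```text
clock: 4.5
eef_pos: [546.7, 217.1, 250.3]
eef_rot: [-3.141, -0.001, -0.001]
wrist_force: [0.4, 0.7, -1.4]
finger_gap: 13.6
```

Call:
{"api": "arm_command", "payload": {"steps": [[0, [0, 3.5, 0], 0], [0, [0, 3.5, 0], 0], [0, [0, 3.5, 0], 0], [0, [0, 3.5, 0], 0], [0, [0, 2, 0], 0]]}}

```text
clock: 4.92
eef_pos: [544.9, 54.8, 249.6]
eef_rot: [3.141, 0.001, -0.004]
wrist_force: [1.1, 0.4, -1.1]
finger_gap: 13.7
```

Call:
{"api": "arm_command", "payload": {"steps": [[0, [0, 0.6, 0], 0], [0, [0, 0, 0], 0], [0, [0, 0, 0], 0]]}}

```text
clock: 5.17
eef_pos: [545.3, 52.4, 249.9]
eef_rot: [-3.141, 0.001, -0.002]
wrist_force: [-0.1, 1.0, -0.4]
finger_gap: 13.9
```

```bash
python3 - <<'E'
from h import *
print(manip.read_state()['eef_pos'])
look('scene','s4',240,130,140,110,5);look('top','t4',270,130,140,110,5)
E
```

```text
[545.28859208  52.37079797 249.89042017]
```

View pics/s4.png

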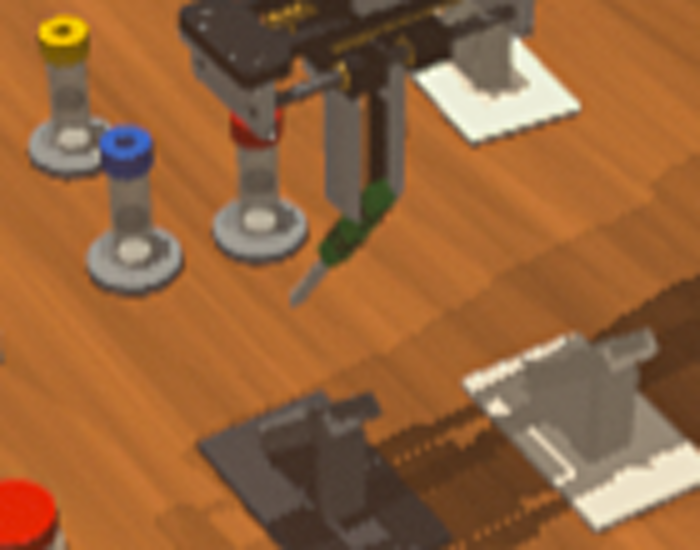

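View pics/t4.png

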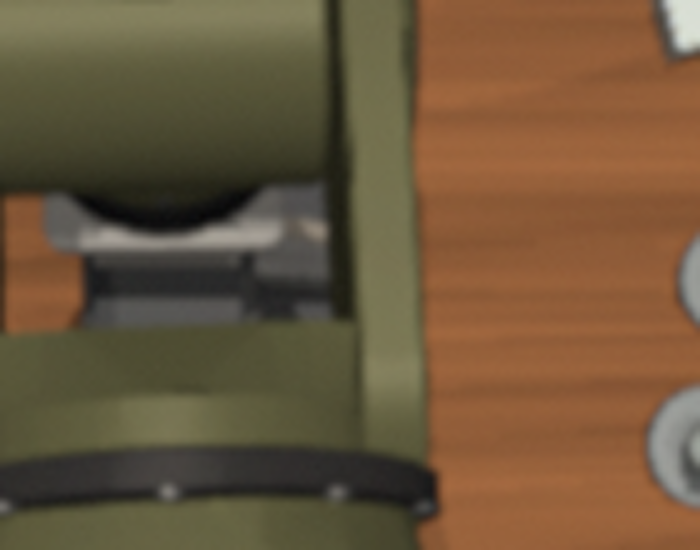

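The rod is held steeply above the rest in the scene view, with its tip at pixel (299.2,190.6) and its upper end near (316,167). The top view is blocked by the arm.

```bash
python3 - <<'E'
from h import *
a=vp('scene',[[299.0,190.8],[316,167]],546);print(a);d=a[1]-a[0];print(np.linalg.norm(d),np.degrees(np.arctan2(d[2],d[1])))
E
```

```text
[[546.         -14.56363038 132.01417449]
 [546.          71.67933741 276.09793626]]
167.922541361604 59.09689211144123
```

Call:
{"api": "arm_command", "payload": {"steps": [[0, [0.19, 0.54, 1.5], 0], [0, [0, 0, 2.5], 0], [0, [0, 0, 3], 0], [0, [0, 0, 2], 0], [0, [0, 0, 0.6], 0]]}}

```text
clock: 5.68
eef_pos: [545.8, 47.5, 150.9]
eef_rot: [3.142, 0.005, -0.0]
wrist_force: [-0.5, 0.2, -0.6]
finger_gap: 13.6
```

Call:
{"api": "arm_command", "payload": {"steps": [[0, [0, 0, 0.2], 0], [0, [0, 0, 0], 0]], "force": 4}}

```text
clock: 5.85
eef_pos: [547.5, 47.0, 152.9]
eef_rot: [-3.142, -0.001, -0.001]
wrist_force: [0.2, -0.2, -0.4]
finger_gap: 13.7
```

```bash
python3 - <<'E'
from h import *
print(manip.read_state()['eef_pos'])
look('scene','s5',240,150,120,100,6)
E
```

```text
[547.54841421  47.02424549 152.89041468]
```

View pics/s5.png

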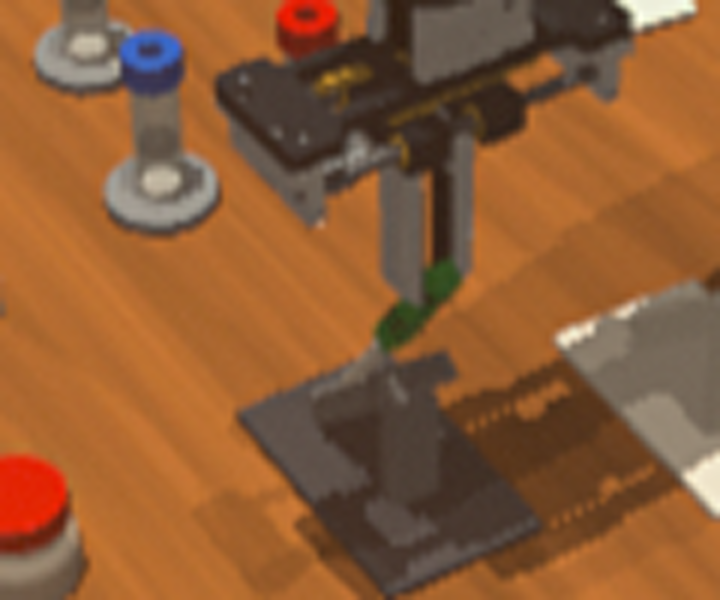

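Call:
{"api": "arm_command", "payload": {"steps": [[0, [0, -0.4, 0.7], 0], [0, [0, -0.4, 0.6], 0], [0, [0, -0.4, 0.5], 0], [0, [0, -0.4, 0.4], 0], [0, [0, 0, 0], 0]], "force": 3}}

```text
clock: 6.32
eef_pos: [547.1, 63.4, 129.6]
eef_rot: [-3.141, 0.001, -0.001]
wrist_force: [0.5, 1.5, 3.3]
finger_gap: 13.8
```

```bash
python3 - <<'E'
from h import *
look('scene','s6',240,150,120,100,6)
E
```

```text
(no output)
```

View pics/s6.png

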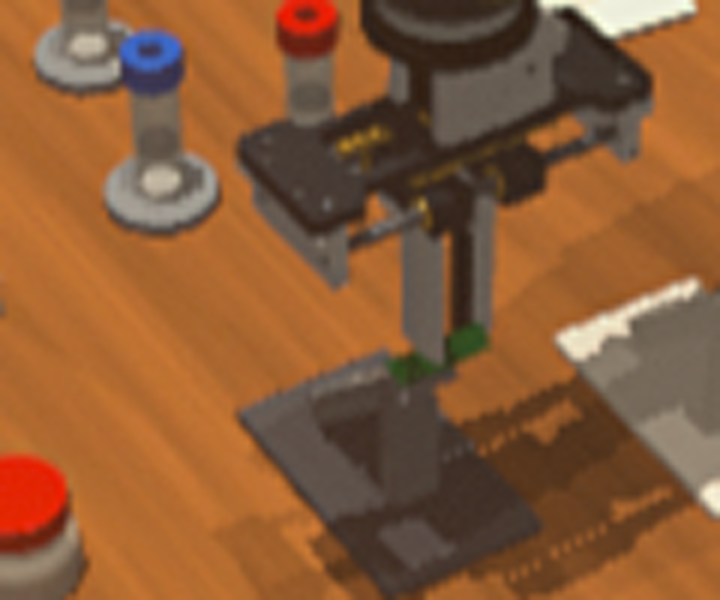

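The rod has pivoted and is lying nearly along the channel.

Call:
{"api": "arm_command", "payload": {"steps": [[0, [0, -0.3, 0.3], 0], [0, [0, -0.2, 0.2], 0], [0, [0, 0, 0], 0]]}}

```text
clock: 6.62
eef_pos: [547.3, 67.5, 125.0]
eef_rot: [3.141, 0.0, -0.002]
wrist_force: [-0.2, 1.3, 2.2]
finger_gap: 14.1
```

```bash
python3 - <<'E'
from h import *
look('scene','s7',270,180,80,65,9)
E
```

```text
(no output)
```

View pics/s7.png

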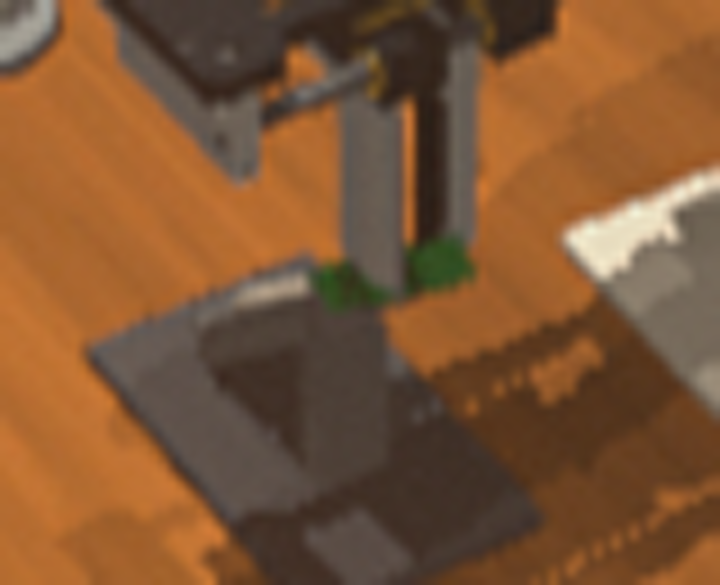

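Call:
{"api": "arm_command", "payload": {"steps": [[0.3, [0, 0, 0], 0], [0.3, [0, 0, 0], 0], [0.3, [0, 0, 0], 0], [0.5, [0, 0, 0], 0], [0.5, [0, 0, 0], 0]]}}

```text
clock: 7.08
eef_pos: [547.2, 67.3, 125.2]
eef_rot: [3.142, 0.0, -0.002]
wrist_force: [-0.5, -0.6, -0.3]
finger_gap: 38.5
```

Call:
{"api": "arm_command", "payload": {"steps": [[0.5, [0, 0, -2.5], 0], [0.5, [0, 0, -4], 0], [0.5, [0, -4, -3], 0], [0.5, [0, -4, 0], 0], [0.5, [0, -4, 0], 0]]}}

```text
clock: 7.5
eef_pos: [548.0, 181.7, 217.3]
eef_rot: [-3.141, -0.004, -0.004]
wrist_force: [0.9, -0.1, -1.5]
finger_gap: 47.0
```

Call:
{"api": "arm_command", "payload": {"steps": [[0.5, [0, -4, 0], 0], [0.5, [0, -4, 0], 0], [0.5, [0, -4, 0], 0], [0.5, [0, 0, 0], 0]]}}

```text
clock: 7.83
eef_pos: [546.5, 306.4, 214.6]
eef_rot: [-3.141, 0.001, 0.003]
wrist_force: [0.4, -0.0, 0.0]
finger_gap: 46.8
```

```bash
python3 - <<'E'
from h import *
print(manip.read_state()['eef_pos'])
look('scene','s8',270,180,80,65,9)
look('top','t8',280,150,80,65,9)
E
```

```text
[546.48822798 306.43453022 214.58145737]
```

View pics/s8.png

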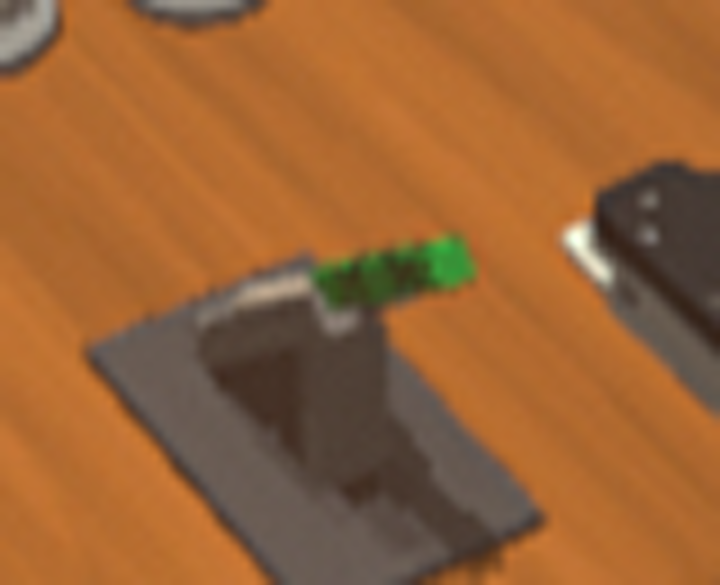

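View pics/t8.png

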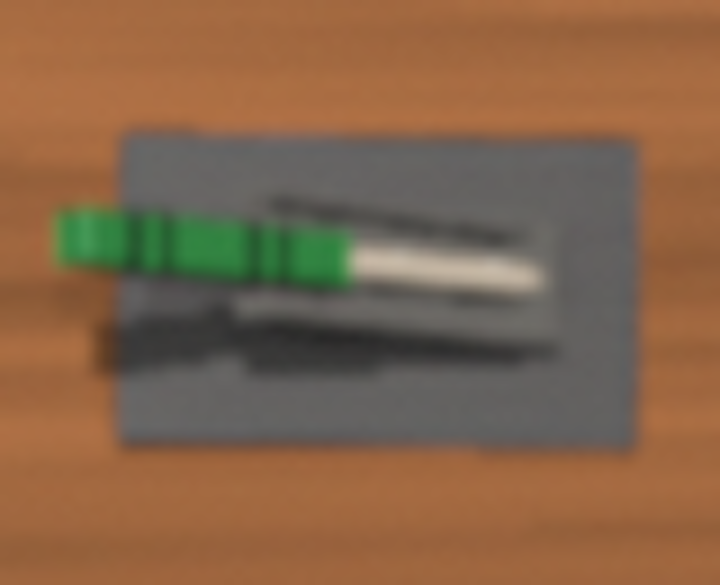

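The rod lies in the channel. The top view shows its tip at about (340.9,180.9), shoulder at (318.9,178.9) and handle end at about (286.5,176). I'll check those against the home position.

```bash
python3 - <<'E'
from h import *
s=np.array([547.2,27,83]);u=np.array([0,.7071,.7071])
nn=np.array([0,-.7071,.7071])
print('pred tip,shoulder(upper edge),end top',proj('top',[s-80*u,s+7*nn,s+90*u+7*nn,s+90*u-7*nn]))
print('scene pred shoulder, end top, end bottom',proj('scene',[s+7*nn,s+90*u+7*nn,s+90*u-7*nn]))
T=np.load('pics/t8.npz');S=np.load('pics/s8.npz')
for n,Z,r in(('top',T,(280,150,360,215)),('scene',S,(270,180,350,245))):
    x0,y0,x1,y1=r;h=cv2.cvtColor(Z['p'],cv2.COLOR_RGB2HSV)[y0:y1,x0:x1]
    g=cv2.inRange(h,(40,60,30),(85,255,255));yy,xx=np.nonzero(g)
    print(n,'green',xx.min()+x0,xx.max()+x0,yy.min()+y0,yy.max()+y0,'c',xx.mean()+x0,yy.mean()+y0)
    D=Z['d'][yy+y0,xx+x0];P=pts(n,np.c_[xx+x0,yy+y0],D);P=P[D>0];q=np.median(P,0)
    P=P[(P[:,2]>70)&(P[:,2]<165)];A=np.polyfit(P[:,1],P[:,2],1);print(' slope',A,'y',P[:,1].min(),P[:,1].max(),'x',np.median(P[:,0]))
    l=np.polyfit(P[:,1],P[:,0],1);print(' x=f(y)',l)
E
```

```text
pred tip,shoulder(upper edge),end top [[338.00629408 180.90232289]
 [318.18278555 178.21092391]
 [289.71860193 175.02622615]
 [285.46355827 175.63797827]]
scene pred shoulder, end top, end bottom [[305.72233991 209.40792782]
 [318.26094448 205.71074586]
 [320.26668164 210.43362454]]
top green 286 318 173 181 c 302.3394495412844 177.04128440366972
 slope [ 0.88899385 69.20416259] y 22.447391952522583 94.50929212194976 x 546.070485267719
 x=f(y) [-1.50140002e-02  5.46988483e+02]
scene green 304 322 207 213 c 314.0 209.66666666666666
 slope [ 0.86088149 66.19002462] y 28.23577932219837 96.9127379890997 x 553.0560025786401
 x=f(y) [-7.49612362e-02  5.56555876e+02]
```

```bash
python3 - <<'E'
from h import *
T=np.load('pics/t8.npz')
print(T['d'][174:184:1,284:345:4].astype(int)*0+0 if 0 else '')
for u in range(284,346,2):
    r=[];
    for v in range(173,186):
        P=pts('top',[[u,v]],[T['d'][v,u]])[0]; r.append(int(round(P[2])))
    print(u,r,[tuple(T['p'][178,u])] , pts('top',[[u,178]],[T['d'][178,u]])[0].round(0))
E
```

```text
284 [-2, -1, -2, 3, -1, 1, 1, -2, -2, -4, -4, 0, 1] [(np.uint8(159), np.uint8(102), np.uint8(63))] [559. 108.   1.]
286 [3, 142, 140, 141, 141, 141, 138, 0, 0, -2, 0, 1, -1] [(np.uint8(109), np.uint8(129), np.uint8(68))] [542.  95. 141.]
288 [144, 147, 146, 143, 148, 147, 146, 3, 1, 0, 0, 2, 2] [(np.uint8(63), np.uint8(127), np.uint8(67))] [541.  90. 147.]
290 [146, 146, 149, 146, 151, 956, 148, -1, -1, 0, 0, 5, 0] [(np.uint8(58), np.uint8(125), np.uint8(66))] [444.  44. 956.]
292 [142, 142, 144, 145, 144, 141, 141, -4, 1, 4, 1, 0, 0] [(np.uint8(48), np.uint8(120), np.uint8(60))] [542.  81. 141.]
294 [139, 139, 139, 138, 139, 138, 138, 124, 8, 6, 8, 11, 6] [(np.uint8(36), np.uint8(90), np.uint8(47))] [542.  77. 138.]
296 [8, 132, 136, 135, 135, 138, 135, 128, 7, 9, 8, 5, 8] [(np.uint8(45), np.uint8(117), np.uint8(60))] [542.  73. 138.]
298 [10, 132, 132, 134, 136, 134, 134, 122, 8, 7, 9, 9, 8] [(np.uint8(38), np.uint8(97), np.uint8(49))] [543.  68. 134.]
300 [10, 128, 129, 128, 128, 128, 126, 123, 7, 5, 10, 7, 10] [(np.uint8(49), np.uint8(128), np.uint8(64))] [543.  64. 128.]
302 [9,
[... 1956 characters left out ...]
.]
334 [7, 46, 41, 31, 29, 30, 47, 50, 46, 43, 29, 26, 24] [(np.uint8(144), np.uint8(137), np.uint8(128))] [554. -19.  30.]
336 [10, 7, 37, 34, 19, 18, 42, 43, 42, 40, 23, 22, 20] [(np.uint8(132), np.uint8(127), np.uint8(118))] [556. -25.  18.]
338 [7, 7, 32, 31, 25, 24, 24, 37, 37, 31, 24, 23, 25] [(np.uint8(120), np.uint8(116), np.uint8(109))] [555. -30.  24.]
340 [9, 9, 29, 27, 29, 32, 32, 31, 32, 31, 31, 30, 25] [(np.uint8(109), np.uint8(107), np.uint8(103))] [554. -34.  32.]
342 [9, 5, 7, 8, 9, 7, 9, 8, 7, 9, 7, 6, 7] [(np.uint8(97), np.uint8(95), np.uint8(93))] [557. -42.   7.]
344 [8, 5, 6, 8, 956, 6, 5, 11, 10, 7, 6, 9, 7] [(np.uint8(99), np.uint8(97), np.uint8(96))] [557. -47.   6.]
```

The depth readings show the rod tilted back about 3°. Its tip is some 5 mm above home, caught on the stop. I'll regrip the top end, pull it slightly upslope and let it drop flat.

Call:
{"api": "arm_command", "payload": {"steps": [[0.5, [0, 3, 0], 0], [0.5, [0, 4, 0], 0], [0.5, [0, 4, 0], 0], [0.5, [0, 4, 0], 0], [0.5, [0, 4, 0], 0]]}}

```text
clock: 8.35
eef_pos: [546.7, 107.5, 215.5]
eef_rot: [3.141, -0.0, -0.003]
wrist_force: [1.3, -0.6, -0.1]
finger_gap: 47.0
```

Call:
{"api": "arm_command", "payload": {"steps": [[0.5, [0, 3.5, 1], 0], [0.5, [0, 0, 3], 0], [0.5, [0, 0, 3.5], 0], [0.5, [0, 0, 2.3], 0], [0.5, [0, 0, 0], 0]]}}

```text
clock: 8.77
eef_pos: [544.8, 73.9, 113.0]
eef_rot: [3.141, 0.007, -0.004]
wrist_force: [-0.3, 0.1, -0.6]
finger_gap: 47.1
```

Call:
{"api": "arm_command", "payload": {"steps": [[0, [0, 0, 0], 0], [0, [0, 0, 0], 0], [0, [0, 0, 0], 0], [0, [0, 0, 0], 0], [0, [0, 0, 0], 0]], "force": 4}}

```text
clock: 9.18
eef_pos: [547.7, 75.8, 118.3]
eef_rot: [-3.141, -0.002, -0.002]
wrist_force: [-0.1, 0.7, -0.4]
finger_gap: 17.4
```

Call:
{"api": "arm_command", "payload": {"steps": [[0, [0, 0, 0], 0], [0, [0, 0, 0], 0], [0, [0, -0.2, -0.2], 0], [0, [0, -0.3, -0.3], 0], [0, [0, 0, 0], 0]], "force": 4}}

```text
clock: 9.6
eef_pos: [547.4, 81.2, 122.8]
eef_rot: [-3.141, -0.0, -0.002]
wrist_force: [-0.6, -0.4, -0.2]
finger_gap: 14.0
```

```bash
python3 - <<'E'
from h import *
look('scene','s9',270,180,80,65,9)
E
```

```text
(no output)
```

View pics/s9.png

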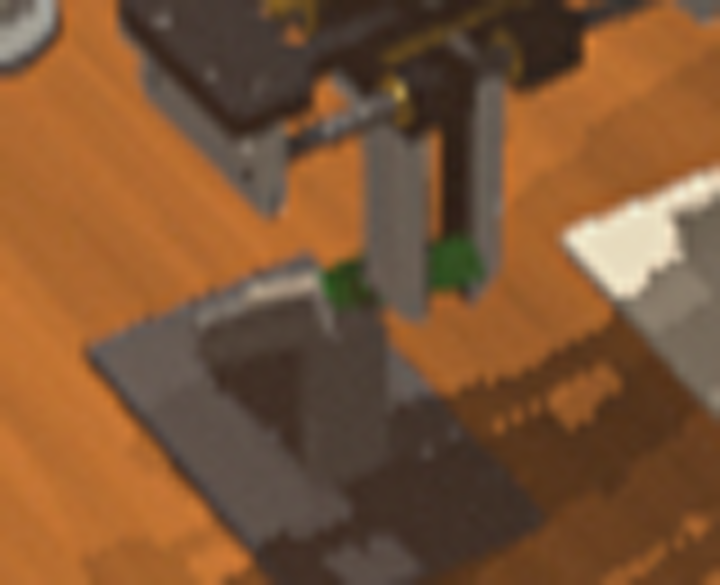

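Call:
{"api": "arm_command", "payload": {"steps": [[0.15, [0, 0, 0], 0], [0.25, [0, 0, 0], 0], [0.4, [0, 0, 0], 0], [0.5, [0, 0, 0], 0], [0.5, [0, 0, 0], 0]]}}

```text
clock: 10.07
eef_pos: [547.3, 80.7, 122.2]
eef_rot: [-3.142, 0.0, -0.002]
wrist_force: [0.7, 0.8, 0.2]
finger_gap: 37.1
```

Call:
{"api": "arm_command", "payload": {"steps": [[0.5, [0, -0.5, -3], 0], [0.5, [0, -3, -4], 0], [0.5, [0, -4, -2], 0], [0.5, [0, -4, 0], 0], [0.5, [0, -4, 0], 0]]}}

```text
clock: 10.48
eef_pos: [547.9, 229.5, 205.9]
eef_rot: [-3.141, -0.003, -0.003]
wrist_force: [0.2, -0.9, 0.4]
finger_gap: 47.1
```

Call:
{"api": "arm_command", "payload": {"steps": [[0.3, [0, -4, 0], 0], [0.2, [0, -3, 0], 0], [0, [0, 0, 0], 0]]}}

```text
clock: 10.73
eef_pos: [546.7, 302.7, 203.6]
eef_rot: [-3.141, 0.001, 0.002]
wrist_force: [-0.3, -0.1, -0.5]
finger_gap: 30.5
```

```bash
cat >> h.py <<'E'
def rodcheck(name):
    p,d=look('top',name,280,150,80,65,9)
    for u in range(286,344,3):
        h=cv2.cvtColor(p,cv2.COLOR_RGB2HSV)
        col=[v for v in range(170,188)]
        P=pts('top',[[u,v] for v in col],d[col,u])
        k=range(4,12)
        zz=[P[i] for i in range(len(col)) if 5<P[i][2]<200]
        if not zz: continue
        # rod pixels: green or bright
        rp=[P[i] for i,v in enumerate(col) if ((40<h[v,u,0]<85 and h[v,u,1]>60) or p[v,u].min()>110) and 15<P[i][2]<200]
        if rp:
            m=np.median(rp,0);print(u,len(rp),m.round(1),'z-y-56=',(m[2]-m[1]-56).round(1))
E
python3 - <<'E'
from h import *
print(manip.read_state()['eef_pos'])
rodcheck('t10');look('scene','s10',270,180,80,65,9)
E
```

```text
[546.68642405 302.74988109 203.62111238]
289 6 [546.7  87.5 147.8] z-y-56= 4.3
292 7 [545.8  81.  145. ] z-y-56= 8.0
295 6 [545.3  74.7 139.4] z-y-56= 8.7
298 6 [546.3  68.2 133.7] z-y-56= 9.5
301 7 [545.6  61.7 126.7] z-y-56= 9.1
304 6 [545.2  55.  120.3] z-y-56= 9.3
307 7 [544.5  48.3 113.2] z-y-56= 8.9
310 7 [545.4  41.4 106.6] z-y-56= 9.2
313 7 [546.3  34.4 100.7] z-y-56= 10.3
316 6 [546.   27.3  93. ] z-y-56= 9.8
319 4 [547.3  19.9  80.4] z-y-56= 4.5
322 5 [547.   12.5  74. ] z-y-56= 5.5
325 4 [546.2   5.1  67.5] z-y-56= 6.4
328 4 [547.   -2.5  61.1] z-y-56= 7.6
331 5 [546.5 -10.3  51. ] z-y-56= 5.3
334 4 [546.  -18.1  46. ] z-y-56= 8.0
337 4 [546.9 -26.1  38.4] z-y-56= 8.5
340 2 [545.4 -34.4  28.5] z-y-56= 6.9
```

View pics/t10.png

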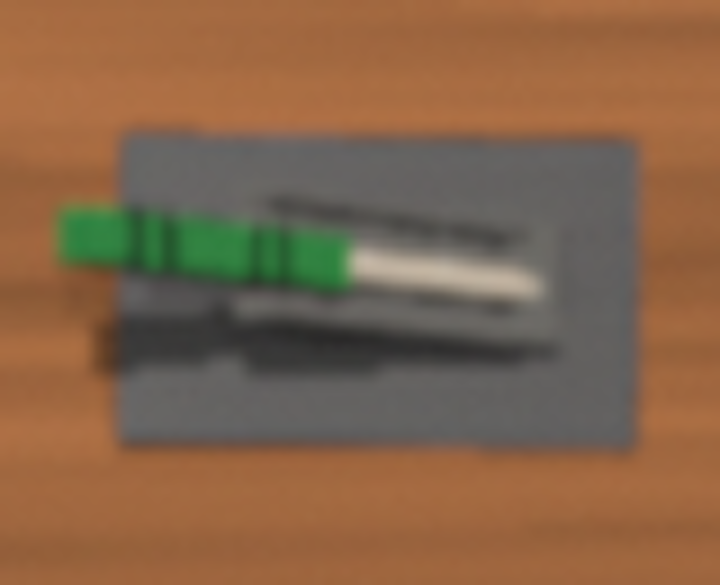

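The rod now lies flat at 45°. The handle-top offset is constant at about 9.3 mm, the shoulder is at pixel 318.4 against 318.2 predicted, and the gripper is clear. The laying step is done, so I'll retake the rod by the top end.

Call:
{"api": "arm_command", "payload": {"steps": [[0.4, [0, 3, 0], 0], [0.4, [0, 4, 0], 0], [0.4, [0, 4, 0], 0], [0.4, [0, 4, 0], 0], [0.4, [0, 4, 0], 0]]}}

```text
clock: 11.25
eef_pos: [546.8, 104.9, 204.4]
eef_rot: [3.141, -0.0, -0.003]
wrist_force: [1.3, -0.1, 0.1]
finger_gap: 37.8
```

Call:
{"api": "arm_command", "payload": {"steps": [[0.4, [-0.1, 3, 0.6], 0], [0.4, [0, 0, 2.5], 0], [0.4, [0, 0, 2.5], 0], [0.4, [0, 0, 1.5], 0], [0.4, [0, 0, 0], 0]]}}

```text
clock: 11.67
eef_pos: [544.6, 76.3, 130.3]
eef_rot: [3.141, 0.005, -0.004]
wrist_force: [-0.6, -0.2, -0.2]
finger_gap: 37.3
```

Call:
{"api": "arm_command", "payload": {"steps": [[0.4, [0, 0, 0], 0], [0.4, [0, 0, 0], 0]]}}

```text
clock: 11.83
eef_pos: [546.8, 77.5, 134.6]
eef_rot: [-3.141, -0.002, -0.003]
wrist_force: [0.2, 0.5, -0.2]
finger_gap: 37.7
```

Call:
{"api": "arm_command", "payload": {"steps": [[0.4, [-0.1, -0.45, 0.25], 0], [0.4, [0, 0, 0], 0], [0, [0, 0, 0], 0], [0, [0, 0, 0], 0], [0, [0, 0, 0], 0]]}}

```text
clock: 12.25
eef_pos: [545.4, 82.6, 131.0]
eef_rot: [3.142, -0.0, -0.002]
wrist_force: [-0.3, 0.3, 0.1]
finger_gap: 20.9
```

Call:
{"api": "arm_command", "payload": {"steps": [[0, [0, 0, 0], 0], [0, [0, 0, 0], 0], [0, [0, 0, 0], 0]], "force": 4}}

```text
clock: 12.5
eef_pos: [545.4, 82.5, 130.8]
eef_rot: [-3.142, -0.0, -0.002]
wrist_force: [0.0, 0.3, 0.7]
finger_gap: 14.3
```

```bash
python3 - <<'E'
from h import *
look('scene','s11',270,170,80,65,9)
E
```

```text
(no output)
```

View pics/s11.png

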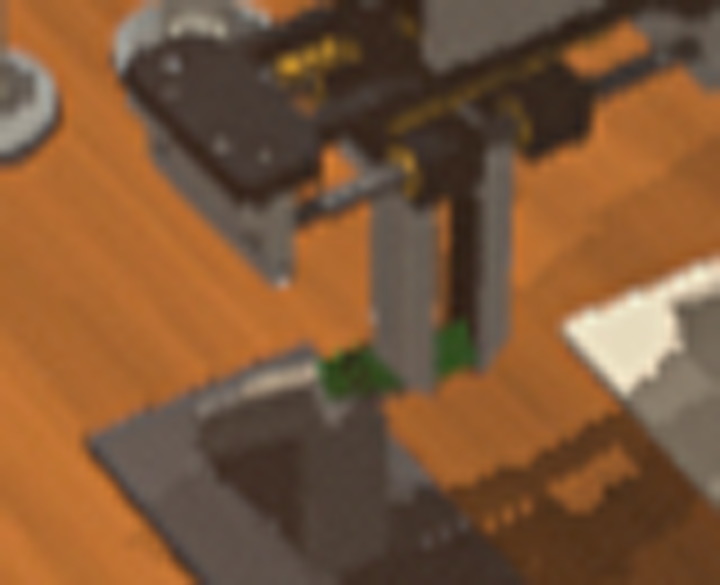

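Call:
{"api": "arm_command", "payload": {"steps": [[0, [0, -0.5, -0.8], 0], [0, [0, -1, -2], 0], [0, [0, 0, -4], 0], [0, [0, 0, -4], 0], [0, [0, 0, 0], 0]], "force": 3}}

```text
clock: 12.97
eef_pos: [547.4, 98.2, 247.1]
eef_rot: [-3.14, -0.011, -0.002]
wrist_force: [0.2, 0.5, 1.1]
finger_gap: 14.0
```

Call:
{"api": "arm_command", "payload": {"steps": [[0, [0, 0, -4], 0], [0, [0, 0, 0], 0], [0, [0, 0, 2], 0], [0, [0, 0, 2], 0], [0, [0, 0, -4], 0]]}}

```text
clock: 13.38
eef_pos: [541.3, 97.2, 267.7]
eef_rot: [3.139, 0.019, -0.002]
wrist_force: [-0.0, -0.1, -2.6]
finger_gap: 13.7
```

Call:
{"api": "arm_command", "payload": {"steps": [[0, [0, 0, 0], 0], [0, [0, 0, 2], 0], [0, [0, 0, 2], 0], [0, [0, 0, -4], 0], [0, [0, 0, 0], 0]]}}

```text
clock: 13.8
eef_pos: [546.4, 97.8, 284.0]
eef_rot: [-3.141, -0.007, -0.002]
wrist_force: [-1.0, 0.2, 2.2]
finger_gap: 13.9
```

```bash
python3 - <<'E'
from h import *
print(manip.read_state()['eef_pos'])
look('scene','s12',250,120,140,110,5)
E
```

```text
[546.38562279  97.8287187  284.04203294]
```

View pics/s12.png

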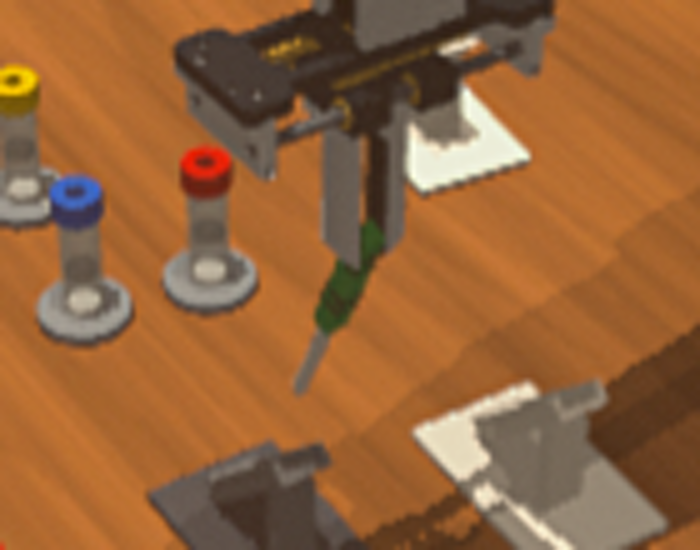

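The rod is now steep, with its tip at pixel (309.5,197.7) and its top end near (324.7,165).

```bash
python3 - <<'E'
from h import *
a=vp('scene',[[309.5,197.5],[324.7,164.8]],546.4);print(a);d=a[1]-a[0];print(np.linalg.norm(d),np.degrees(np.arctan2(d[2],d[1])))
E
```

```text
[[546.4         41.03951989 147.87920291]
 [546.4        110.740099   309.04625825]]
175.59325288122156 66.61276713015226
```

Call:
{"api": "arm_command", "payload": {"steps": [[0, [0, 4.1, 0], 0], [0, [0, 3.4, 0], 0], [0, [0, 2.8, 0], 0], [0, [0, 2.2, 0], 0], [0, [0, 1.7, 0], 0]]}}

```text
clock: 14.27
eef_pos: [545.4, -46.3, 279.7]
eef_rot: [3.141, -0.002, -0.003]
wrist_force: [-0.1, 0.5, 0.4]
finger_gap: 13.8
```

Call:
{"api": "arm_command", "payload": {"steps": [[0, [0, 1.2, 0], 0], [0, [0, 0.7, 0], 0], [0, [0, 0.3, 0], 0], [0, [0, 0, 0], 0]]}}

```text
clock: 14.6
eef_pos: [545.2, -66.5, 278.9]
eef_rot: [3.142, -0.0, -0.002]
wrist_force: [-0.1, -0.6, -0.2]
finger_gap: 13.9
```

```bash
python3 - <<'E'
from h import *
print(manip.read_state()['eef_pos'])
look('scene','s13',220,90,140,110,5)
E
```

```text
[545.15757919 -66.45222033 278.87065938]
```

View pics/s13.png

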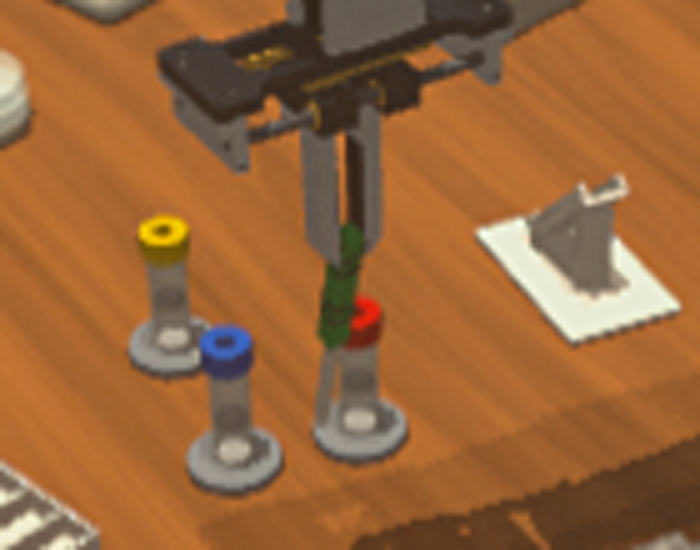

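The rod is nearly vertical, with its tip at pixel (284.2,174.7) and its top end near (290,135.3).

```bash
python3 - <<'E'
from h import *
a=vp('scene',[[284.2,174.7],[290,135.3]],545.2);print(a);d=a[1]-a[0];print(np.linalg.norm(d),np.degrees(np.arctan2(d[2],d[1])))
print(proj('scene',[[545,-66,100],[545,-66,300]]))
S=np.load('pics/s13.npz');h=cv2.cvtColor(S['p'],cv2.COLOR_RGB2HSV)
b=cv2.inRange(h,(105,90,70),(128,255,255))[150:172,255:275];yy,xx=np.nonzero(b);print('blue',xx.min()+255,xx.max()+255,yy.min()+150,yy.max()+150)
E
```

```text
[[545.2        -97.77400154 134.67814619]
 [545.2        -55.86835004 300.82246123]]
171.34764967153112 75.84386727931218
[[290.20764869 189.31897386]
 [288.11541665 133.74604606]]
blue 260 269 156 164
```

Call:
{"api": "arm_command", "payload": {"steps": [[0, [0, 4.1, 0], 0], [0, [0, 3.4, 0], 0], [0, [-0.2, 2.8, 0], 0], [0, [-0.3, 2.2, 0], 0], [0, [-0.3, 1.7, 0], 0]]}}

```text
clock: 15.07
eef_pos: [536.7, -209.4, 278.6]
eef_rot: [3.142, 0.0, -0.002]
wrist_force: [-0.3, 0.6, -0.8]
finger_gap: 14.3
```

Call:
{"api": "arm_command", "payload": {"steps": [[0, [-0.2, 1.2, 0], 0], [0, [0, 0.7, 0], 0], [0, [0, 0.5, 0], 0], [0, [0, 0.2, 0], 0], [0, [0, 0, 0], 0]]}}

```text
clock: 15.48
eef_pos: [534.9, -234.0, 278.7]
eef_rot: [-3.142, -0.0, -0.001]
wrist_force: [-0.1, 0.2, -0.1]
finger_gap: 13.9
```

```bash
python3 - <<'E'
from h import *
print(manip.read_state()['eef_pos'])
look('scene','s14',200,80,140,110,5)
look('top','t14',380,130,100,80,7)
E
```

```text
[ 534.93144133 -234.04759987  278.70356853]
```

View pics/s14.png

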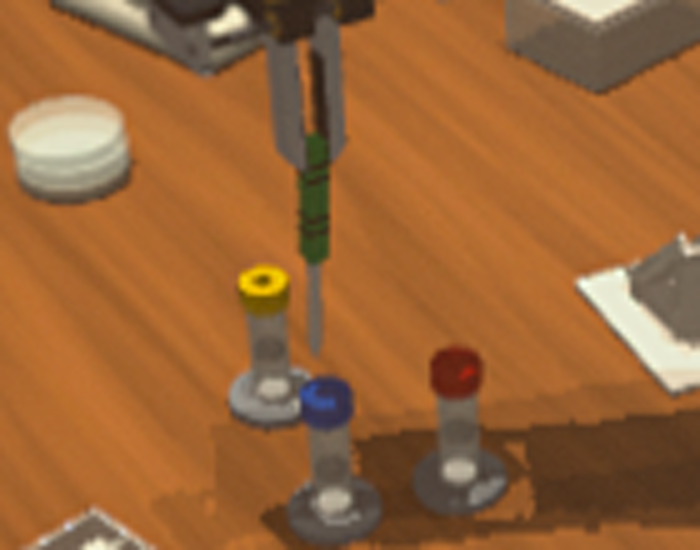

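View pics/t14.png

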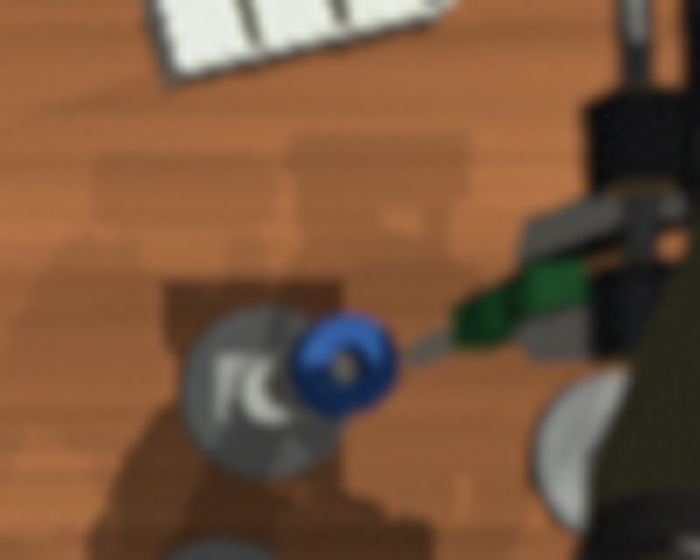

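The rod is nearly vertical and close to the blue vial. In the scene view the tip is at crop (317,353) and the blue collar top at about (326,390). In the top view the tip is at crop (410,357) and the blue hole at (345,365).

```bash
python3 - <<'E'
from h import *
q=lambda x,y,ox,oy,k:(ox+(x+.5)/k-.5,oy+(y+.5)/k-.5)
ts=q(317,353,200,80,5);es=q(314,138,200,80,5);tt=q(411,357,380,130,7)
print('tip tri',tri(ts,tt))
a=vp('scene',[ts,es],535);print(a);d=a[1]-a[0];print(np.linalg.norm(d),np.degrees(np.arctan2(d[2],d[1])))
print('shoulder top',)
# collar ellipse from initial unshadowed images
S=np.load('pics/scene0.npz')['p'];T=np.load('pics/top0.npz')['p']
for n,p in(('scene',S),('top',T)):
    h=cv2.cvtColor(p,cv2.COLOR_RGB2HSV);m=cv2.inRange(h,(105,90,60),(128,255,255))
    k,l,st,ce=cv2.connectedComponentsWithStats(cv2.morphologyEx(m,3,np.ones((3,3))))
    for i in range(1,k):
        if 30<st[i,4]<250: print(n,st[i],ce[i])
from pprint import pprint
c=cv2.resize(cv2.cvtColor(S[148:172,252:278],cv2.COLOR_RGB2BGR),None,fx=20,fy=20,interpolation=0)
c2=cv2.resize(cv2.cvtColor(T[172:192,416:440],cv2.COLOR_RGB2BGR),None,fx=12,fy=12,interpolation=0)
im=np.zeros((500,800,3),np.uint8);im[:c.shape[0],:c.shape[1]]=c;im[:c2.shape[0],c.shape[1]:c.shape[1]+c2.shape[1]]=c2[:, :800-c.shape[1]]
cv2.imwrite('pics/blue.png',im)
for x,y in((533.5,-237.5),(536,-236.4)): print(proj('scene',[[x,y,105],[x,y,85]]),proj('top',[[x,y,105]]))
E
```

```text
tip tri (array([ 533.77328502, -249.16205171,  127.43679344]), np.float64(1.7707600952691382))
[[ 535.         -244.88471155  130.24215634]
 [ 535.         -226.97445216  297.8956806 ]]
168.607477857421 83.90227526717008
shoulder top
scene [473  49  18  27 208] [480.          61.04807692]
scene [260 156  10   9  56] [264.35714286 158.64285714]
top [422 175  15  14 166] [428.92771084 181.74096386]
[[265.04568448 157.5568086 ]
 [265.42562399 162.50103089]] [[429.7202664 182.1117447]]
[[264.5336103  157.99435791]
 [264.91818189 162.94032127]] [[429.22167342 181.04901331]]
```

View pics/blue.png

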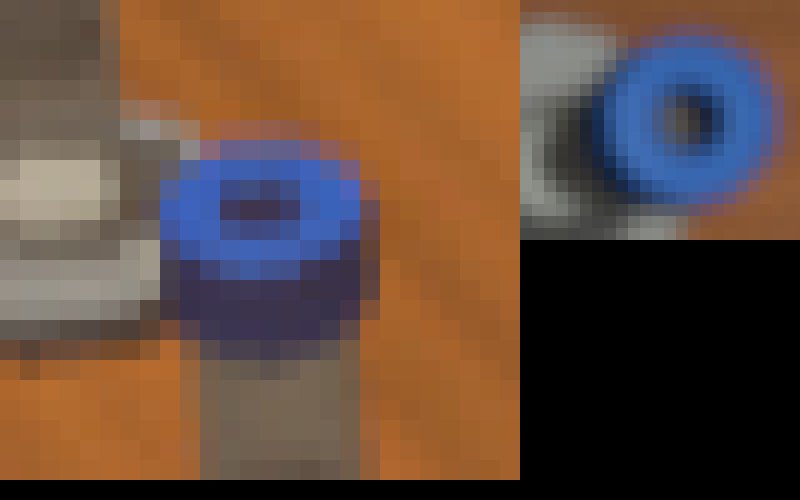

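Call:
{"api": "arm_command", "payload": {"steps": [[0, [0.04, -0.3, 0.5], 0], [0, [0, -0.4, 0.6], 0], [0, [0, -0.3, 0.5], 0], [0, [0, 0, 0], 0], [0, [0, 0, 0], 0]], "force": 5}}

```text
clock: 16.0
eef_pos: [535.0, -224.1, 262.3]
eef_rot: [-3.141, 0.001, -0.001]
wrist_force: [-0.2, -0.1, -0.8]
finger_gap: 14.2
```

```bash
python3 - <<'E'
from h import *
print(manip.read_state()['eef_pos'])
p,_=look('scene','s15',200,80,140,110,5)
t,_=look('top','t15',380,130,100,80,7)
c=cv2.resize(cv2.cvtColor(p[130:175,245:285],cv2.COLOR_RGB2BGR),None,fx=10,fy=10,interpolation=0)
c2=cv2.resize(cv2.cvtColor(t[160:200,410:450],cv2.COLOR_RGB2BGR),None,fx=10,fy=10,interpolation=0)
im=np.zeros((450,800,3),np.uint8);im[:450,:400]=c;im[:400,400:]=c2;cv2.imwrite('pics/b15.png',im)
E
```

```text
[ 535.01875706 -224.07120217  262.34919653]
```

View pics/b15.png

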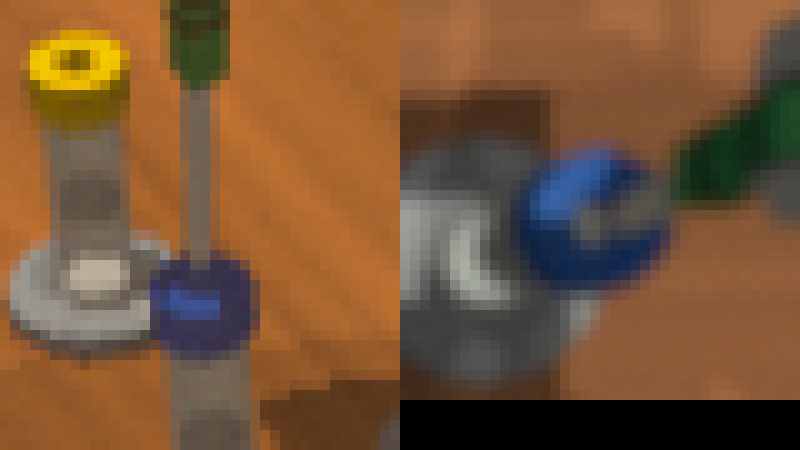

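Both views put the tip over the blue bore; in the scene view the tip is at (264.3,155.8) against the bore at (264.5,157.8). I'll lower carefully.

Call:
{"api": "arm_command", "payload": {"steps": [[0, [0, 0, 0.5], 0], [0, [0, 0, 0.5], 0], [0, [0, 0, 0.5], 0], [0, [0, 0, 0.4], 0], [0, [0, 0, 0], 0]], "force": 4}}

```text
clock: 16.52
eef_pos: [534.8, -224.4, 242.5]
eef_rot: [-3.141, 0.001, -0.002]
wrist_force: [0.1, -0.4, -0.5]
finger_gap: 14.0
```

```bash
python3 - <<'E'
from h import *
print(manip.read_state()['eef_pos'],manip.read_state()['wrist_force'])
p,_=look('scene','s16',200,80,140,110,5)
t,_=look('top','t16',380,130,100,80,7)
c=cv2.resize(cv2.cvtColor(p[130:175,245:285],cv2.COLOR_RGB2BGR),None,fx=10,fy=10,interpolation=0)
c2=cv2.resize(cv2.cvtColor(t[160:200,410:450],cv2.COLOR_RGB2BGR),None,fx=10,fy=10,interpolation=0)
im=np.zeros((450,800,3),np.uint8);im[:450,:400]=c;im[:400,400:]=c2;cv2.imwrite('pics/b16.png',im)
E
```

```text
[ 534.78788841 -224.41693003  242.5195246 ] [ 0.10540192 -0.41467742 -0.52092288]
```

View pics/b16.png

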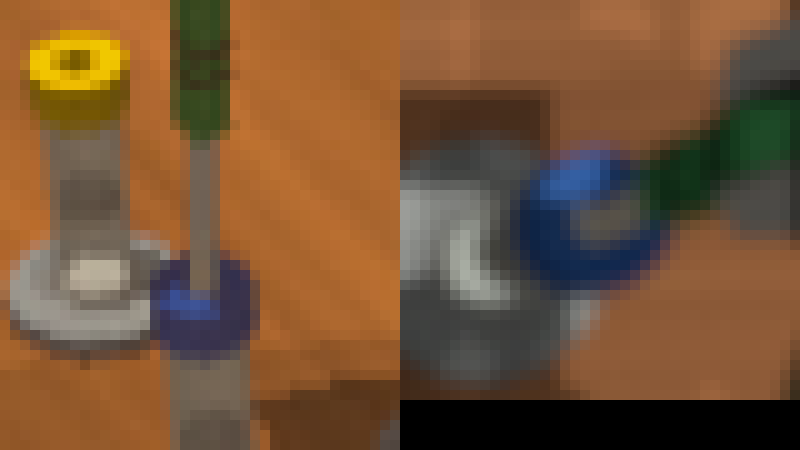

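The tip is inside the bore with no contact force. I'll continue down and bring the grip over the mouth to make the rod vertical.

Call:
{"api": "arm_command", "payload": {"steps": [[0, [0, 0.2, 0.4], 0], [0, [0, 0.2, 0.4], 0], [0, [0, 0.2, 0.4], 0], [0, [0, 0.2, 0.4], 0], [0, [0, 0, 0], 0]]}}

```text
clock: 17.03
eef_pos: [534.8, -232.8, 226.6]
eef_rot: [-3.141, 0.001, -0.002]
wrist_force: [-0.4, 0.2, -0.7]
finger_gap: 14.0
```

```bash
python3 - <<'E'
from h import *
print(manip.read_state()['eef_pos'],manip.read_state()['wrist_force'])
p,_=look('scene','s17',200,80,140,110,5)
t,_=look('top','t17',380,130,100,80,7)
c=cv2.resize(cv2.cvtColor(p[110:165,245:285],cv2.COLOR_RGB2BGR),None,fx=10,fy=10,interpolation=0)
c2=cv2.resize(cv2.cvtColor(t[160:200,410:450],cv2.COLOR_RGB2BGR),None,fx=10,fy=10,interpolation=0)
im=np.zeros((550,800,3),np.uint8);im[:550,:400]=c;im[:400,400:]=c2;cv2.imwrite('pics/b17.png',im)
E
```

```text
[ 534.78518117 -232.76501967  226.56024762] [-0.38995705  0.23383102 -0.73122599]
```

View pics/b17.png

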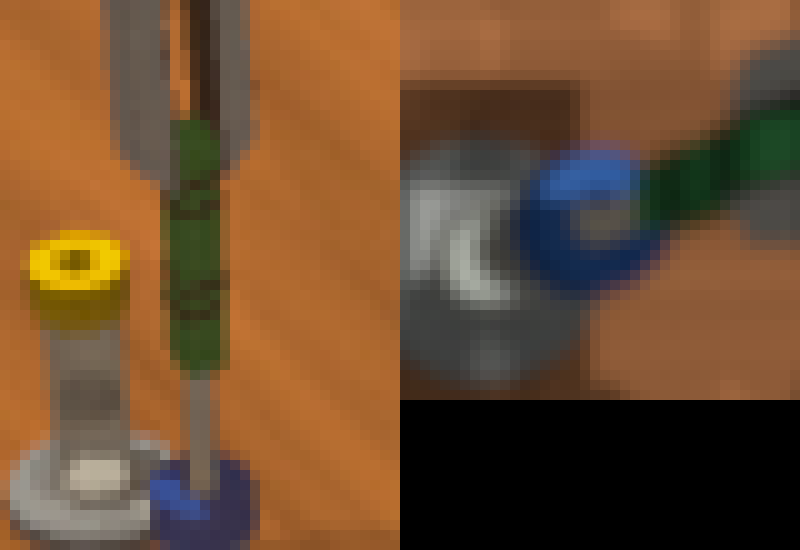

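Call:
{"api": "arm_command", "payload": {"steps": [[0, [0, 0.1, 0.4], 0], [0, [0, 0.1, 0.4], 0], [0, [0, 0.1, 0.4], 0], [0, [0, 0.1, 0.3], 0], [0, [0, 0, 0], 0]]}}

```text
clock: 17.55
eef_pos: [534.8, -236.6, 211.8]
eef_rot: [-3.141, 0.001, -0.002]
wrist_force: [0.2, -0.2, -0.9]
finger_gap: 13.7
```

Call:
{"api": "arm_command", "payload": {"steps": [[0, [0, 0, 0], 0], [0, [0, 0, 0], 0], [0, [0, 0, 0.3], 0], [0, [0, 0, 0.3], 0], [0, [0, 0, 0], 0]], "force": 18}}

```text
clock: 17.97
eef_pos: [534.9, -236.4, 206.0]
eef_rot: [-3.141, 0.001, -0.002]
wrist_force: [0.4, 0.1, 0.2]
finger_gap: 13.8
```

```bash
cat > sh.py <<'E'
from h import *
import sys
k=sys.argv[1]
s=manip.read_state();print(s['eef_pos'],s['wrist_force'],s['finger_gap'])
p,_=look('scene','s'+k,200,80,140,110,5)
t,_=look('top','t'+k,380,130,100,80,7)
c=cv2.resize(cv2.cvtColor(p[120:175,245:285],cv2.COLOR_RGB2BGR),None,fx=10,fy=10,interpolation=0)
c2=cv2.resize(cv2.cvtColor(t[160:200,410:450],cv2.COLOR_RGB2BGR),None,fx=10,fy=10,interpolation=0)
im=np.zeros((550,800,3),np.uint8);im[:550,:400]=c;im[:400,400:]=c2;cv2.imwrite('pics/b%s.png'%k,im)
E
python3 sh.py 18
```

```text
[ 534.86549504 -236.41113624  206.00566588] [0.4234441  0.05706949 0.24967473] 13.78355880166956
```

View pics/b18.png

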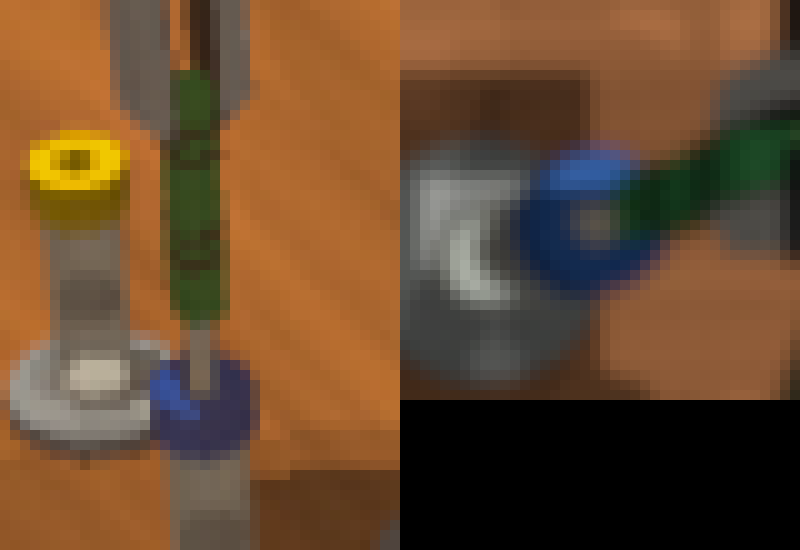

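The rod is straight in the blue collar with about 23 mm to go. I'll push on.

Call:
{"api": "arm_command", "payload": {"steps": [[0, [0, 0, 0.4], 0], [0, [0, 0, 0.4], 0], [0, [0, 0, 0.4], 0], [0, [0, 0, 0.3], 0], [0, [0, 0, 0], 0]], "force": 25}}

```text
clock: 18.48
eef_pos: [535.0, -236.4, 191.1]
eef_rot: [-3.141, 0.0, -0.002]
wrist_force: [0.5, -0.8, 0.2]
finger_gap: 13.9
```

Call:
{"api": "arm_command", "payload": {"steps": [[0, [0, 0, 0.2], 0], [0, [0, 0, 0.2], 0], [0, [0, 0, 0], 0]]}}

```text
clock: 18.73
eef_pos: [535.0, -236.5, 187.5]
eef_rot: [-3.142, 0.0, -0.002]
wrist_force: [0.3, -0.0, 2.1]
finger_gap: 13.8
```

Call:
{"api": "arm_command", "payload": {"steps": [[0, [0, 0, 0.2], 0], [0, [0, 0, 0], 0]]}}

```text
clock: 18.9
eef_pos: [535.0, -236.5, 185.5]
eef_rot: [-3.142, 0.0, -0.002]
wrist_force: [0.8, 0.4, 2.1]
finger_gap: 13.6
```

```bash
python3 sh.py 19
```

```text
[ 535.04658371 -236.4923411   185.50938563] [0.7523164  0.3601169  2.14555564] 13.604711729095982
```

View pics/b19.png

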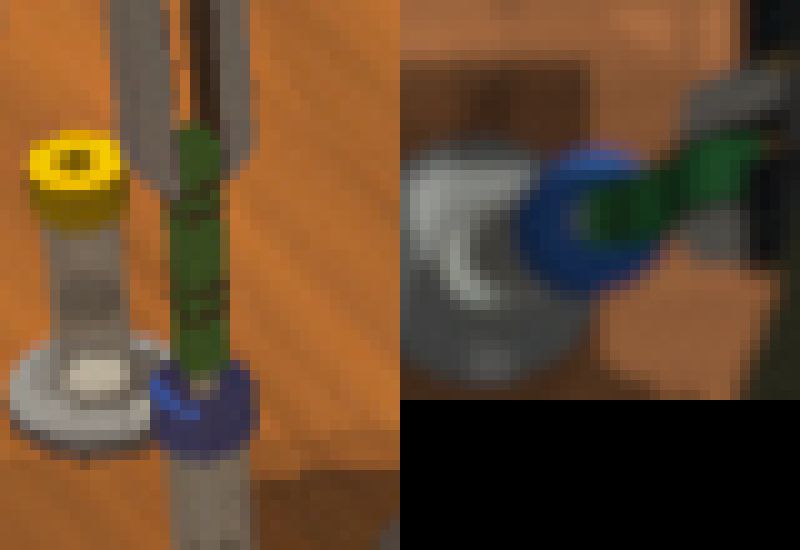

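Call:
{"api": "arm_command", "payload": {"steps": [[0, [0, 0, 0.2], 0], [0, [0, 0, 0.1], 0], [0, [0, 0, 0], 0]]}}

```text
clock: 19.25
eef_pos: [535.0, -236.5, 182.5]
eef_rot: [-3.141, 0.0, -0.002]
wrist_force: [0.4, 0.5, 2.2]
finger_gap: 13.8
```

Call:
{"api": "arm_command", "payload": {"steps": [[0, [0, 0, 0.1], 0], [0, [0, 0, 0.1], 0], [0, [0, 0, 0], 0]]}}

```text
clock: 19.5
eef_pos: [535.0, -236.5, 180.5]
eef_rot: [-3.142, 0.0, -0.002]
wrist_force: [1.0, 0.3, 2.9]
finger_gap: 13.6
```

Call:
{"api": "arm_command", "payload": {"steps": [[0, [0, 0, 0.1], 0], [0, [0, 0, 0], 0], [0, [0, 0, 0], 0]]}}

```text
clock: 19.75
eef_pos: [535.0, -236.5, 179.6]
eef_rot: [-3.142, 0.0, -0.002]
wrist_force: [-0.2, -0.2, 2.8]
finger_gap: 13.9
```

```bash
python3 sh.py 20
```

```text
[ 535.03653257 -236.47207487  179.59513486] [-0.17958992 -0.18141872  2.75419344] 13.887264926024326
```

View pics/b20.png

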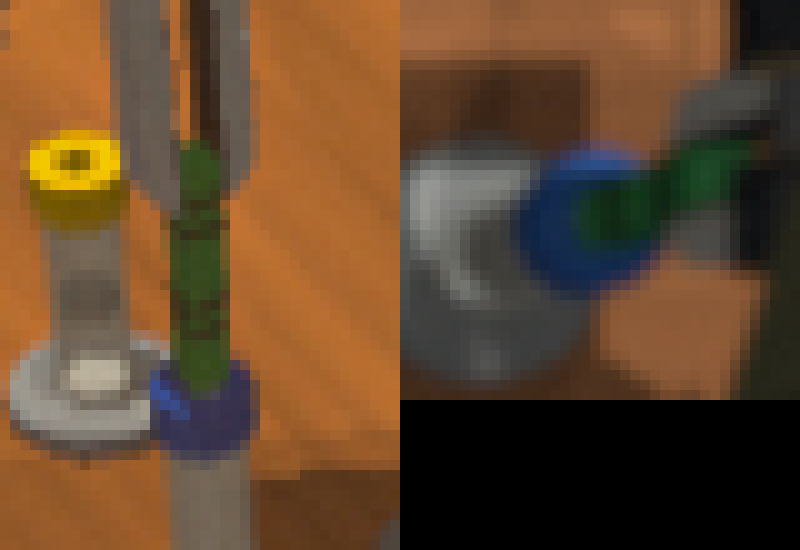

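Call:
{"api": "arm_command", "payload": {"steps": [[0, [0, 0, 0.1], 0], [0, [0, 0, 0.1], 0], [0, [0, 0, 0], 0]]}}

```text
clock: 20.1
eef_pos: [535.3, -236.7, 178.6]
eef_rot: [3.141, -0.001, -0.002]
wrist_force: [-1.9, 1.5, 9.5]
finger_gap: 13.6
```

Call:
{"api": "arm_command", "payload": {"steps": [[0, [0, 0, 0.1], 0], [0, [0, 0, 0], 0]]}}

```text
clock: 20.27
eef_pos: [535.5, -236.8, 178.5]
eef_rot: [3.14, -0.002, -0.002]
wrist_force: [-3.9, 1.5, 16.6]
finger_gap: 13.6
```

Call:
{"api": "arm_command", "payload": {"steps": [[0, [0, 0, 0.1], 0], [0, [0, 0, 0], 0]]}}

```text
clock: 20.43
eef_pos: [535.8, -236.9, 178.2]
eef_rot: [3.14, -0.003, -0.002]
wrist_force: [-4.3, 2.0, 21.8]
finger_gap: 13.4
```

Call:
{"api": "arm_command", "payload": {"steps": [[0, [0, 0, 0.1], 0], [0, [0, 0, 0], 0]]}}

```text
clock: 20.6
eef_pos: [536.1, -237.1, 178.1]
eef_rot: [3.139, -0.005, -0.002]
wrist_force: [-4.6, 0.6, 26.0]
finger_gap: 13.7
```

The force rose sharply at TCP z≈178.5, which means the shoulder is on the collar. I'll relax the load, check and release.

Call:
{"api": "arm_command", "payload": {"steps": [[0, [0, 0, -0.2], 0], [0, [0, 0, -0.15], 0], [0, [0, 0, 0], 0]]}}

```text
clock: 20.85
eef_pos: [535.2, -236.6, 178.5]
eef_rot: [3.141, -0.001, -0.002]
wrist_force: [0.1, -0.8, 8.0]
finger_gap: 13.6
```

```bash
python3 sh.py 21;python3 -c "
from h import *
print(proj('scene',[[542,-230,105],[535,-237,105],[542,-230,195]]))"
```

```text
[ 535.16053978 -236.56515388  178.51706039] [ 0.05745979 -0.79685517  8.02285534] 13.582622436426986
[[263.88076528 159.64833616]
 [264.71388721 157.79388693]
 [262.04903479 136.33150218]]
```

View pics/b21.png

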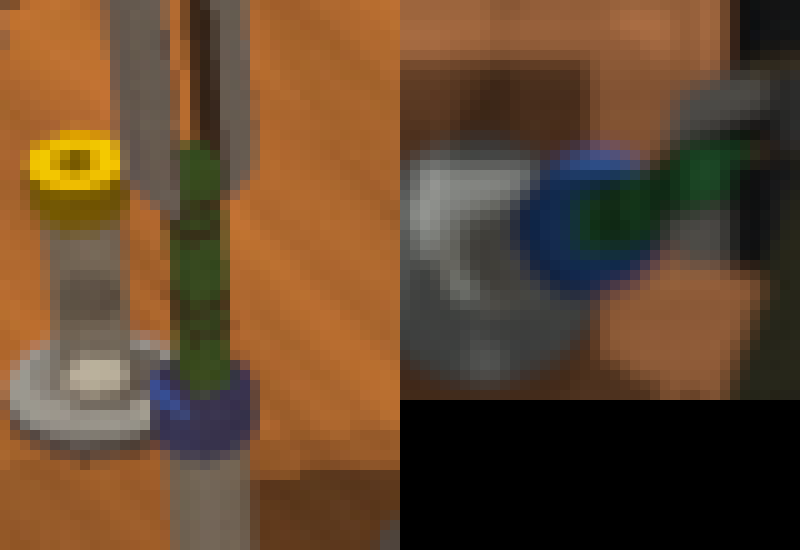

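Call:
{"api": "arm_command", "payload": {"steps": [[0, [0, 0, -0.1], 0], [0.15, [0, 0, 0], 0], [0.3, [0, 0, 0], 0], [0.45, [0, 0, 0], 0], [0.45, [0, 0, 0], 0]]}}

```text
clock: 21.37
eef_pos: [535.0, -236.4, 178.9]
eef_rot: [-3.141, 0.0, -0.002]
wrist_force: [-0.1, -0.5, -0.4]
finger_gap: 29.8
```

Call:
{"api": "arm_command", "payload": {"steps": [[0.45, [0, 0, -2], 0], [0.45, [0, 0, -4], 0], [0.45, [0, 0, -3], 0], [0.45, [0, -4, 0], 0], [0.45, [0, -4, 0], 0]]}}

```text
clock: 21.78
eef_pos: [535.3, -156.8, 270.6]
eef_rot: [3.141, -0.003, -0.005]
wrist_force: [0.5, -0.0, -1.1]
finger_gap: 42.4
```

Call:
{"api": "arm_command", "payload": {"steps": [[0.45, [0, -4, 0], 0], [0.45, [0, -4, 0], 0], [0.45, [0, -4, 0], 0], [0.45, [0, -4, 0], 0], [0.45, [0, -4, 0], 0]]}}

```text
clock: 22.2
eef_pos: [535.2, 45.4, 269.3]
eef_rot: [3.142, -0.0, -0.002]
wrist_force: [0.8, -0.3, 0.3]
finger_gap: 42.7
```

Call:
{"api": "arm_command", "payload": {"steps": [[0.45, [0, -4, 0], 0], [0.45, [0, -4, 0], 0], [0.45, [0, -3, 0], 0], [0.45, [0, 0, 0], 0]]}}

```text
clock: 22.53
eef_pos: [535.2, 158.1, 268.9]
eef_rot: [-3.141, 0.001, 0.002]
wrist_force: [-0.4, 0.1, -0.4]
finger_gap: 42.5
```

```bash
python3 sh.py 22; python3 - <<'E'
from h import *
T=np.load('pics/t22.npz');S=np.load('pics/s22.npz')
for n,Z,r in(('top',T,(410,160,460,200)),('scene',S,(245,125,285,170))):
    x0,y0,x1,y1=r;h=cv2.cvtColor(Z['p'],cv2.COLOR_RGB2HSV)[y0:y1,x0:x1]
    g=cv2.inRange(h,(40,60,30),(85,255,255));yy,xx=np.nonzero(g);D=Z['d'][yy+y0,xx+x0];P=pts(n,np.c_[xx+x0,yy+y0],D)
    P=P[(P[:,2]>60)&(P[:,2]<230)];print(n,xx.min()+x0,xx.max()+x0,yy.min()+y0,yy.max()+y0,'z',np.percentile(P[:,2],[2,10,50,80,90,98]).round(1))
    for lo in range(105,205,15):
        q=P[(P[:,2]>=lo)&(P[:,2]<lo+15)]
        if len(q): print('  ',lo,len(q),q.mean(0).round(1))
E
```

```text
[535.19853652 158.10600056 268.8889227 ] [-0.37042373  0.08261083 -0.35887723] 42.531756930309484
top 429 446 174 184 z [123.7 135.3 184.6 194.5 195.6 196.9]
   120 10 [ 530.5 -230.1  127.3]
   135 14 [ 531.7 -230.6  142.1]
   150 10 [ 532.3 -230.1  159.5]
   165 11 [ 531.3 -230.   172.8]
   180 41 [ 531.8 -234.1  191. ]
   195 16 [ 534.6 -236.3  196.1]
scene 261 267 134 158 z [110.  116.2 158.5 192.9 194.7 197.2]
   105 9 [ 537.2 -232.3  113.8]
   120 5 [ 537.8 -229.1  123.9]
   135 5 [ 535.1 -232.4  146.6]
   150 14 [ 536.6 -229.9  157.5]
   165 3 [ 539.3 -227.8  170.1]
   180 15 [ 536.2 -233.2  191.1]
   195 5 [ 535.2 -232.2  196.8]
```

View pics/b22.png

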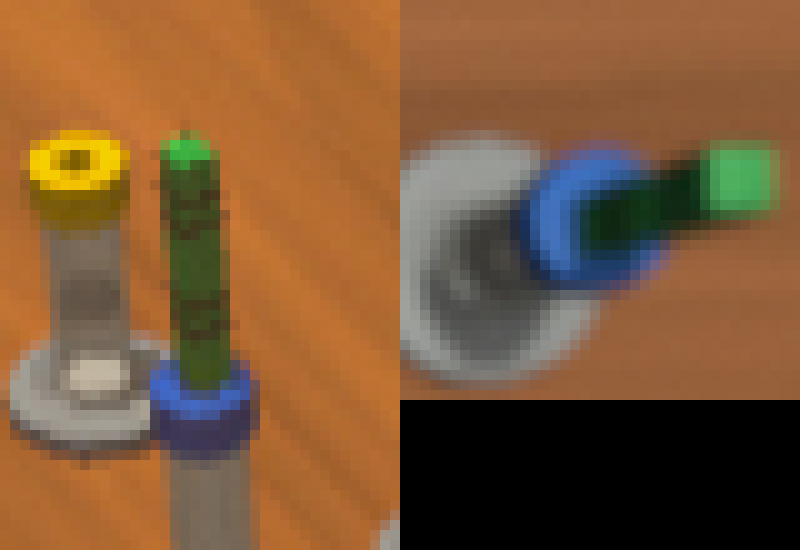

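```bash
python3 - <<'E'
import numpy as np,cv2
for n in('scene','top'):
    a=np.load(f'pics/{n}0.npz')['p'].astype(int);b=np.load(f'pics/{n[0]}22.npz')['p']
    cv2.imwrite(f'pics/{n}22full.png',cv2.cvtColor(b,cv2.COLOR_RGB2BGR))
    if n=='top':
        for nm,(x,y,w,h) in dict(dish=(225,100,42,45),jar=(322,92,32,36),tray=(394,100,54,44)).items():
            print(nm,abs(a[y:y+h,x:x+w]-b[y:y+h,x:x+w]).mean().round(2))
E
```

```text
dish 36.89
jar 9.58
tray 12.41
```

View pics/top22full.png

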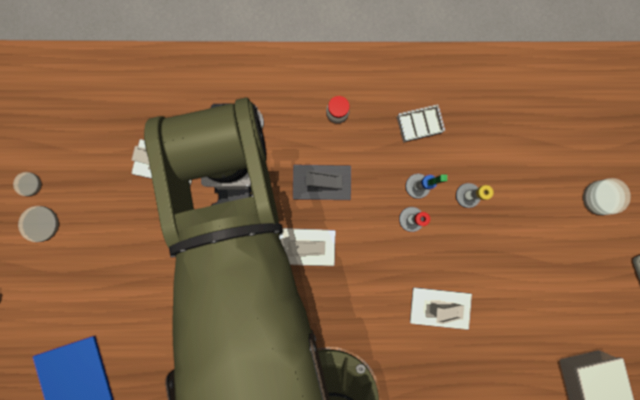

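```bash
python3 - <<'E'
from h import *
T=np.load('pics/t22.npz');p=T['p'];h=cv2.cvtColor(p,cv2.COLOR_RGB2HSV)
def zz(lo,hi,r):
    x0,y0,x1,y1=r;m=cv2.erode(cv2.inRange(h[y0:y1,x0:x1],lo,hi),np.ones((2,2)));yy,xx=np.nonzero(m);P=pts('top',np.c_[xx+x0,yy+y0],T['d'][yy+y0,xx+x0]);P=P[(P[:,2]>20)&(P[:,2]<230)];return len(P),np.median(P,0).round(1),P[:,2].std()/len(P)**.5
print('handle top',zz((45,60,140),(80,255,255),(435,168,455,188)))
print('yellow',zz((20,120,120),(35,255,255),(475,180,500,205)))
print('red',zz((0,150,120),(8,255,255),(412,205,435,232)))
print('blue',zz((105,100,100),(128,255,255),(418,170,440,195)))
T0=np.load('pics/top0.npz')['p'];S0=np.load('pics/scene0.npz')['p'];S=np.load('pics/s22.npz')['p']
for n,a,b,rs in(('top',T0,p,dict(tray=(394,100,54,44),jar=(322,92,32,36))),('scene',S0,S,dict(tray=(198,178,46,36),jar=(228,222,32,32),dish=(272,274,46,40)))):
  for k,(x,y,w,hh) in rs.items():
    A=cv2.cvtColor(a[y:y+hh,x:x+w],7).astype(np.float32);B=cv2.cvtColor(b[y:y+hh,x:x+w],7).astype(np.float32);print(n,k,cv2.phaseCorrelate(A,B))
print(manip.read_state()['wrist_force'])
E
```

```text
handle top (22, array([ 532.3, -238.1,  194.9]), np.float64(0.3044242108507569))
yellow (124, array([ 509. , -370.3,  104.5]), np.float64(0.7038580262726439))
red (114, array([ 448. , -220.3,  104.9]), np.float64(0.6950645794899368))
blue (53, array([ 535.9, -229.4,  104.8]), np.float64(0.8194430931747749))
top tray ((0.09148146138338831, 0.5075937588392812), 0.861704359721745)
top jar ((0.022351434680734528, -0.1870651939783876), 0.8541618842217658)
scene tray ((-0.006948927573148467, 0.05597343199470117), 0.9874953365436306)
scene jar ((-0.017926063723987085, -0.01949079950680499), 0.9954037549905479)
scene dish ((0.0359557899283125, -0.014849431744021757), 0.9902752116322517)
[ 0.77129793 -0.35539227  0.06070638]
```

The handle top is at 194.9 mm (195 expected when fully home). The dish, jar and tray haven't moved, and the arm is clear.

```bash
python3 -c "
from cell import manip
print(manip.sign_off())"
```

```text
the job is handed in; nothing more can be done
None
```

The rod was laid in the sloped rest with its tip at the stop and let go. I then took it again by the top end of its handle and pushed it home in the blue-collared vial. I let go, moved clear and handed the job in at about 22.7 s of the 72 s.

**Rest:** The first lay was not right. After I let go, depth readings showed the rod about 3° off with its tip caught some 5 mm high on the stop. I regripped it, drew it slightly upslope and released it again. It then lay flat at 45°, with its shoulder within about 1 mm of home by image position.

**Vial:** The wrist force stayed at 2–3 N while the plug slid, below the stated 4–6 N. It then rose to 26 N, with the tool stopped at z ≈ 178.5 mm. After release the handle top measured 194.9 mm against the 195 mm expected when home.

**Last checks:**
- **Uncertain:** The two views differ by a few mm on the handle's sideways position, so a slight tilt cannot be ruled out.
- **Bystanders:** The scene view shows the dish, jar and tray unmoved, to within 0.1 pixel. The top view gave a 0.5-pixel shift for the tray, which I put down to shading. The dish was hidden by the arm in that view.
- **Robot:** It was touching nothing when I handed in.

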